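Close the soap box with its nested lids and lift off the outer lid

TASK

Push the two soap tubs one after the other, upright and without lifting them, between the rails into the aluminium soap box through its open front end, until both stand fully inside in single file. Then carry the nested pair of lids from the drying stand by the red knob of the inner lid and lower it gently onto the box, so that the bamboo inner lid sits down on the walls with its front flap closing the open end. Let go of the knob, take the aluminium outer lid by its black collar and lift it straight up, level, until it is well clear of the red knob, leaving the inner lid seated as it is; finish while holding the outer lid still in the air, with the bowl, soap dish, scoop and back scrubber left alone.

Things in the scene. Friction and masses are not known exactly. Their poses are not given: they have to be found in the camera images.
- soap_box: Fixed aluminium box on the blue tray, open on top and at its front end; no floor, tubs slide in on the tray. Origin: centre of underside, on the tray floor (6 mm over the work surface). +x = way in: front end x -55 mm, end wall inner face +50, outer +55. Side walls (the rails): inner faces y +-26, outer +-31, top z 58 mm. The front faces about +y of the world, within 15 degrees.
- box_mouth (a point): Middle of the box's open front end, on the tray floor; axes as the box. From here two flared guide rails, 30 mm high, run outwards and open from 52 mm apart to 100 mm apart, 36 mm before the mouth.
- tub_white: Loose white soap tub with wooden top, upright cylinder 44 mm in diameter, 50 mm high, about 0.1 kg. Origin: centre of its underside. It starts on the tray 70 to 100 mm before the box mouth, 35 to 55 mm to one side of the box's middle line. It slides when pushed low down.
- tub_green: Loose green soap tub with wooden top, same size and weight as the white one; it starts on the other side of the middle line. Two tubs in line take 88 mm of the 99 mm between the seated lid's flap and the box's end wall.
- stand: Fixed dark wooden drying stand on the tray, two rails 110 mm long along its x, top 50 mm above its origin (centre of underside), base 130 x 100 mm. The nested lids lie on it at the start, their axes along the stand's.
- inner_lid: Loose bamboo inner lid, 0.16 kg, plate 110 (x) x 62 (y) x 5 mm. Origin: centre of the plate's underside, z up. Below it: a flap 40 mm wide, 20 mm deep at x -55 to -49 mm, and two ribs 5 mm deep, outer faces y +-22, far ends x +46, that go between the box walls with 4 mm play. Seated: origin 58 mm straight above the box's origin, x along the box's x (flap at the open front).
- knob_top (a point): Middle of the top of the inner lid's red knob: square, 16 x 16 mm, sides along the lid's x and y, top 56 mm above the inner lid's origin. It passes through the outer lid's hole and, nested, sticks out 29 mm above the black collar. Lifted by the knob, the inner lid brings the outer lid along.
- outer_lid: Loose aluminium outer lid, 0.14 kg, over the inner lid. Origin: centre of the underside of its plate (4 mm thick, 124 x 74 mm), z up; nested it lies 5 mm above the inner lid's origin, same axes. Its skirt hangs 20 mm below the origin, 3 mm play round the inner lid. Lifted straight up it comes off alone; the skirt passes the knob's top after 71 mm of rise.
- collar (a point): Centre of the top of the outer lid's black collar, 22 mm above the outer lid's origin. The collar stands 18 mm high on the plate, square, 40 x 40 mm outside with sides along the lid's x and y, 30 x 30 mm inside (7 mm clear of the knob).
- bowl: Bystander: loose stainless steel bowl, 120 mm in diameter, 50 mm high. Origin: centre of its underside.
- soap_dish: Bystander: loose white ceramic soap dish with yellow soap, 85 (x) x 115 (y) x 30 mm. Origin: centre of its underside.
- scoop: Bystander: loose yellow water scoop, cup 116 mm in diameter, 75 mm high, with a handle reaching 178 mm along its -y. Origin: centre of the cup's underside.
- back_scrubber: Bystander: loose wooden back scrubber lying along its y, 305 mm long (from y = -115 to +190 mm), 52 mm wide, 35 mm high. Origin: underside, below its handle's neck.

How it is judged:
On the way, in this order (a step that is already met when the one before it is completed fails the run):
1. one tub has been pushed in between the rails of the box while the other still stands outside (((x of tub_white in the frame of soap_box between -0.031 and 0.034 m and y of tub_white in the frame of soap_box between -0.008 and 0.008 m and z of tub_white in the frame of soap_box below 0.006 m and angle between tub_white's own z axis and vertical below 0.12 rad and x of tub_green in the frame of soap_box below -0.06 m) or (x of tub_green in the frame of soap_box between -0.031 and 0.034 m and y of tub_green in the frame of soap_box between -0.008 and 0.008 m and z of tub_green in the frame of soap_box below 0.006 m and angle between tub_green's own z axis and vertical below 0.12 rad and x of tub_white in the frame of soap_box below -0.06 m))), for 0.1 s.
2. both tubs stand inside the box in single file (x of tub_white in the frame of soap_box between -0.031 and 0.034 m and y of tub_white in the frame of soap_box between -0.008 and 0.008 m and z of each of tub_white, tub_green in the frame of soap_box below 0.006 m and angle between each of tub_white, tub_green's own z axis and vertical below 0.12 rad and x of tub_green in the frame of soap_box between -0.031 and 0.034 m and y of tub_green in the frame of soap_box between -0.008 and 0.008 m), for 0.1 s.
3. the inner lid is seated on the box with the outer lid still nested over it (all of step 2 and x of inner_lid in the frame of soap_box between -0.007 and 0.007 m and y of inner_lid in the frame of soap_box between -0.006 and 0.006 m and z of inner_lid in the frame of soap_box between 0.055 and 0.061 m and angle between the x axis of inner_lid and the x axis of soap_box, either way round below 0.08 rad and angle between inner_lid's own z axis and vertical below 0.05 rad and z of outer_lid in the frame of inner_lid between 0.002 and 0.009 m), for 0.2 s.
At the end, for the whole second after the job is handed in: Outer lid held level (0.2 rad) and still, its plate 136 mm or more above the box foot, touching only the gripper; inner lid untouched, on the walls within 3 mm, centred within 7 mm along and 6 mm across, turned under 0.08 rad; both tubs upright in the box, centres at most 31 mm before its middle (all of step 2 and x of inner_lid in the frame of soap_box between -0.007 and 0.007 m and y of inner_lid in the frame of soap_box between -0.006 and 0.006 m and z of inner_lid in the frame of soap_box between 0.055 and 0.061 m and angle between the x axis of inner_lid and the x axis of soap_box, either way round below 0.08 rad and angle between inner_lid's own z axis and vertical below 0.05 rad and z of outer_lid in the frame of soap_box above 0.136 m and angle between outer_lid's own z axis and vertical below 0.2 rad and linear speed of outer_lid below 0.03 m/s and contact force between the fingers and outer_lid above 1 N and contact force between each of the arm, the fingers, outer_lid and inner_lid below 0.2 N and contact force between outer_lid and soap_box below 0.2 N); the arm keeps its last pose, push and grip.
It fails at once if a tub is lifted off the tray or tipped over (height (world z) of any of tub_white, tub_green above 0.02 m or angle between any of tub_white, tub_green's own z axis and vertical above 0.5 rad).
It fails at once if the outer lid is parted from the inner lid while that is not seated on the box, or the inner lid is unseated by it ((z of outer_lid in the frame of inner_lid above 0.022 m or horizontal distance between outer_lid and inner_lid above 0.03 m) and not ((x of inner_lid in the frame of soap_box between -0.007 and 0.007 m and y of inner_lid in the frame of soap_box between -0.006 and 0.006 m and z of inner_lid in the frame of soap_box between 0.055 and 0.061 m and angle between the x axis of inner_lid and the x axis of soap_box, either way round below 0.08 rad and angle between inner_lid's own z axis and vertical below 0.05 rad))).
It fails at once if the lids are dropped or slammed onto the box (horizontal distance between inner_lid and soap_box below 0.04 m and z of inner_lid in the frame of soap_box below 0.1 m and linear speed of inner_lid above 0.3 m/s).
It fails at once if a bystander is moved by more than 25 mm or tipped (distance of any of bowl, soap_dish, scoop, back_scrubber from where it was at the start of the episode above 0.025 m or angle between any of bowl, soap_dish, scoop, back_scrubber's own z axis and vertical above 0.3 rad).
It also fails if it takes over 72 s, if anything falls off the work surface, if the arm or the gripper's body presses on something with over 40 N, if the wrist force passes 120 N, or if a joint passes its speed limit or range.

ROBOT

A 6-joint arm with a two-finger parallel gripper is mounted at the origin on the work surface. World frame = base frame: x ahead of the robot, y to its left, z up, the work surface at z = 0. Lengths are in m, angles in rad, forces in N, time in s.
With the tool pointing down it reaches from about 0.375 to 0.925 m from the base axis. Payload 5.7 kg.
Tool frame: the origin (TCP) lies at the very end of the fingers, on their centre line; the grasp point (between the pads) lies 19 mm behind it (r.grasp_offset is the distance from the TCP to the grasp point, in m); z points along the fingers, x is the direction in which the jaws open and shut, and the axes are right-handed (so a half turn about z gives the same grasp; the last joint's range is limited). The gripper opens to 88 mm and grips with 3 to 60 N. Pads are 20 mm wide; open, the fingers measure 115 mm over their backs; the gripper's body (75 mm by 178 mm) begins 61 mm behind the grasp point.
Start: joints at [1.054, 0.359, 1.51, -0, 1.272, -0.115], TCP at [0.235, 0.552, 0.223] pointing down, gripper open.
Joint ranges: [-2.97, 2.97], [-1.01, 2.36], [0.21, 2.38], [-0.96, 4.11], [0.2, 2.71], [-2.98, 2.98]. Speed limits (rad/s): [2.39, 2.39, 3.14, 3.14, 3.14, 3.14].

INTERFACE

Orientations are given as a rotation vector (axis times angle).
In Python, from bench import monitor, vision, job, r gives the robot as it stands. The module is installed in compiled form; this text tells all that it offers.
- The arm moves only by the shell command python3 -m creep 'ROWS' [FORCE]. ROWS is JSON, a list of rows, each a list of 7 numbers: the shift along the tool's x, y, z in m, then the turn, a rotation vector about the tool's x, y, z in rad, then the closure in counts, from 0 (fully open) to 255 (shut). A call has 1 to 12 rows; each row shifts and turns the commanded pose from where the row before left it, along the tool's axes as they then stand; what a row does not reach is not made up. A row lasts 1/12 s, in which the tool goes at most 41.7 mm and 7.16 degrees, less where a joint would pass 70% of its speed; a pose out of reach is approached as far as the arm can. A call with a gripper value outside its range is refused whole. The fingers move at their own pace and stop on an object; FORCE is the grip in N (left out, the last holds). Time passes only in rows, so rows that do not move let the fingers close. It gives the time, the measured TCP pose, the force and the opening at its end, in the units of the state.
- monitor.state(): the state, without advancing time (a new reading comes with each control period).
- vision.capture(name): name is "side" or "top" or "wrist"; returns (picture, depth): 384x512x3 uint8, red, green, blue; 384x512 float32, m along the optical axis (not along the pixel's ray), 0 where there is no reading.
- vision.camera_model(name): a dict with "K" (3x3 intrinsics, pixels), "eye" and "rotation" of the camera in the world; the wrist camera has in their place "mount" (4x4, takes a point from camera to tool coordinates, whose origin is the TCP and whose axes are the tool frame's). Camera axes: x right, y down, z forward; pixel columns grow to the right and rows downward; lengths in m; the calibration is good to about 2 mm. The wrist camera is an equidistant fisheye: a pixel r from the principal point sees the ray r / f radians off the axis. A picture is of the moment at which its call begins: read the wrist's pose just before it. camera_model takes no time and is no camera call.
- job.hand_in(): hands the job in, once; it reports no verdict.
The state is a dict: "clock": time; "joint_positions": joint angles; "joint_velocities": joint speeds; "tau": joint torques, N m; "position": TCP position; "tcp_rot": TCP orientation; "force": force on the tool from outside, world axes, zero at the start; "ft_torque": the same for the moment, N m; "gripper_width": finger opening in m.
Only numpy, scipy, OpenCV 4.12 (cv2) and the standard library are available. Lean on these libraries where they do the work, as an engineer would, in place of code of your own. Each camera call takes 0.05 s, during which the arm holds its last target.

## Working session

There is one attempt and no reset: what is moved stays moved. The work goes in short steps, Python scripts to look and compute and a shell command to move; the robot and the scene stay as the last step left them, time stands still between calls to the robot, and variables do not carry over. Pictures are saved under pics/ and viewed, and the job is handed in when it is done.

```bash
mkdir -p pics; ls; python3 - <<'E'
from bench import monitor, vision, job, r
import cv2,json
print(monitor.state()); print(r.grasp_offset)
for n in ("side","top","wrist"):
    p,d=vision.capture(n); cv2.imwrite(f"pics/{n}0.png",p[:,:,::-1]); 
    import numpy as np
    np.savez(f"pics/{n}0.npz",p=p,d=d)
    print(n,vision.camera_model(n))
E
```

```text
pics
{'clock': 0.0, 'joint_positions': array([ 1.05387428e+00,  3.59497637e-01,  1.51136043e+00, -7.55218681e-05,
        1.27251350e+00, -1.15082826e-01]), 'joint_velocities': array([-0.00040291,  0.00012108,  0.0001005 , -0.00051014, -0.00112143,
        0.00127495]), 'tau': array([-3.91171607e-04, -5.15391612e+01, -2.70722061e+01,  6.76907273e-02,
        3.51572048e-02, -1.17301815e-04]), 'position': array([0.23436246, 0.55161977, 0.22184139]), 'tcp_rot': array([ 2.61934314e+00,  1.73296865e+00, -2.44012407e-03]), 'force': array([ 0.28437249, -0.12094258,  0.88948003]), 'ft_torque': array([-0.01890087,  0.02474972, -0.00807145]), 'gripper_width': 0.08770889940070711}
0.0187
side {'K': array([[391.98618914,   0.        , 249.52581453],
       [  0.        , 391.98618914, 184.93587392],
       [  0.        ,   0.        ,   1.        ]]), 'eye': array([0.57239579, 0.64183499, 0.84363496]), 'rotation': array([-0.03310831,  2.94225986, -1.07113945])}
top {'K': array([[364.27939333,   0.        , 249.91948273],
       [  0.        , 364.27939333, 195.87027664],
       [  0.        ,   0.        ,   1.        ]]), 'eye': array([0.43135619, 0.00306347, 0.85094325]), 'rotation': array([-2.01903818,  2.19234068, -0.24393918])}
wrist {'K': array([[297.31863964,   0.        , 257.20345507],
       [  0.        , 297.31863964, 190.01663556],
       [  0.        ,   0.        ,   1.        ]]), 'mount': array([[ 9.99999526e-01,  9.52852752e-04,  2.00058761e-04,
         8.51771220e-04],
       [-9.69903269e-04,  9.56960481e-01,  2.90216637e-01,
        -8.04302041e-02],
       [ 8.50853932e-05, -2.90216694e-01,  9.56960952e-01,
        -1.61604575e-01],
       [ 0.00000000e+00,  0.00000000e+00,  0.00000000e+00,
         1.00000000e+00]])}
```

View pics/side0.png

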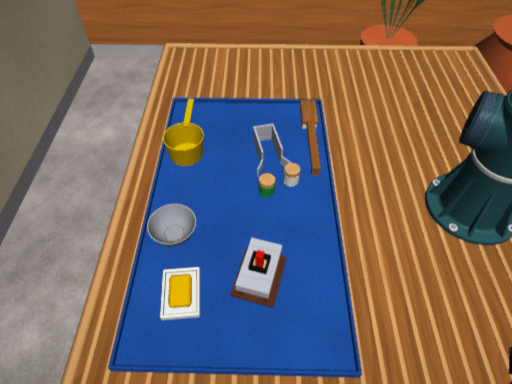

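View pics/top0.png

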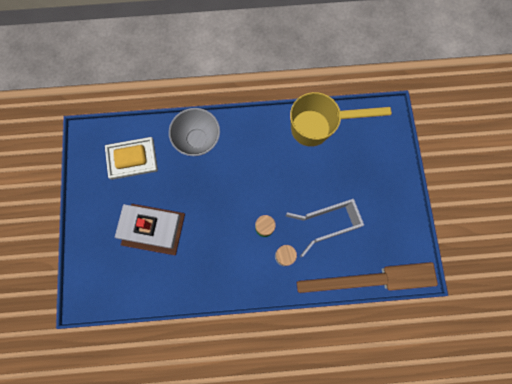

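View pics/wrist0.png

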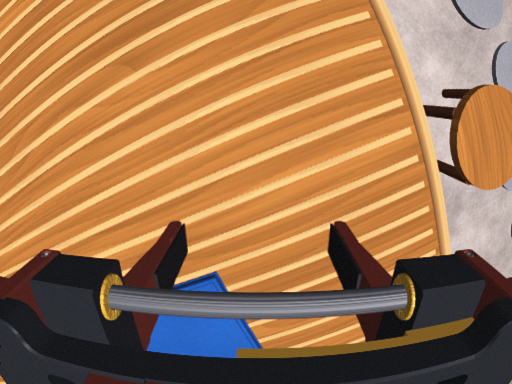

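The side picture shows the box near (265,150), the green tub near (267,185), the white one near (292,175) and the nested lids near (260,262). In the top picture the box is near (335,220), the tubs near (265,225) and (286,255), and the lids near (147,226). Next I'll fuse the depth images into a height map.

```bash
cat > h.py <<'E'
import numpy as np, cv2
from scipy.spatial.transform import Rotation as R
from bench import monitor, vision
def cloud(n,p,d):
    m=vision.camera_model(n);K=m["K"]
    v,u=np.mgrid[0:384,0:512]
    c=np.stack([(u-K[0,2])/K[0,0]*d,(v-K[1,2])/K[1,1]*d,d],-1)
    W=c@R.from_rotvec(m["rotation"]).as_matrix().T+m["eye"]
    W[d<=0]=np.nan
    return W
E
python3 - <<'E'
from h import *
for n in ("side","top"):
    z=np.load(f"pics/{n}0.npz");p,d=z["p"],z["d"];W=cloud(n,p,d)
    ok=np.isfinite(W[...,0])
    blue=ok&(p[...,2]>100)&(p[...,0]<40)
    print(n,"tray z",np.nanmedian(W[blue][:,2]),W[blue].min(0),W[blue].max(0))
    for name,(u,v) in dict(side=dict(green=(267,178),white=(292,169),knob=(260,255),lid=(250,285),bowl=(172,225)),top=dict(green=(265,225),white=(286,256),knob=(141,223),lid=(165,235),end=(356,214))) [n].items():
        print(name,W[v,u].round(4))
    # ortho map x 0.2-0.75 ; y -0.45..0.45  1mm/px
    X,Y,Z=W[...,0],W[...,1],W[...,2]
    img=np.zeros((600,800,3),np.uint8);
    m=ok&(Z>-0.01)&(X>0.2)&(X<0.8)&(Y>-.4)&(Y<.4)
    idx=np.argsort(Z[m]);x=X[m][idx];y=Y[m][idx];c=p[m][idx][:,::-1]
    for a,b,cc in zip(((0.8-x)*1000).astype(int),((.4-y)*1000).astype(int),c): img[max(a-1,0):a+1,max(b-1,0):b+1]=cc
    cv2.imwrite(f"pics/ortho_{n}0.png",img)
E
```

```text
side tray z 0.006954231444108672 [ 3.63115821e-01 -4.30566967e-01  3.96527727e-04] [0.85762112 0.42934265 0.02770111]
green [ 0.5438 -0.0438  0.0564]
white [ 0.4756 -0.0795  0.0543]
knob [0.5618 0.2219 0.1132]
lid [0.582  0.2681 0.0664]
bowl [0.785  0.0828 0.0137]
top tray z 0.020312496801624613 [ 0.36099205 -0.42348343  0.00191169] [0.85386988 0.42799535 0.02596817]
green [ 0.5423 -0.0385  0.0577]
white [ 0.4718 -0.0778  0.0539]
knob [0.5595 0.2166 0.1125]
lid [0.5373 0.179  0.0654]
end [ 0.5495 -0.2397  0.0618]
```

View pics/ortho_top0.png

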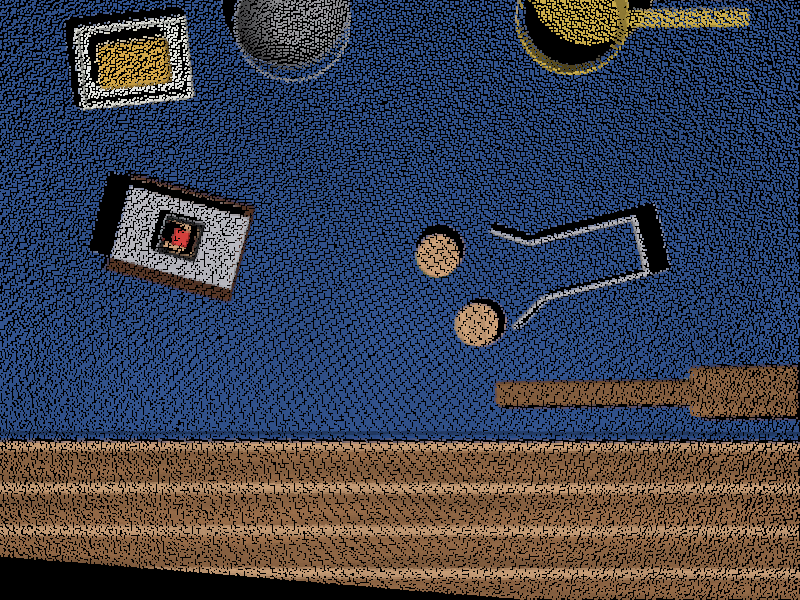

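View pics/ortho_side0.png

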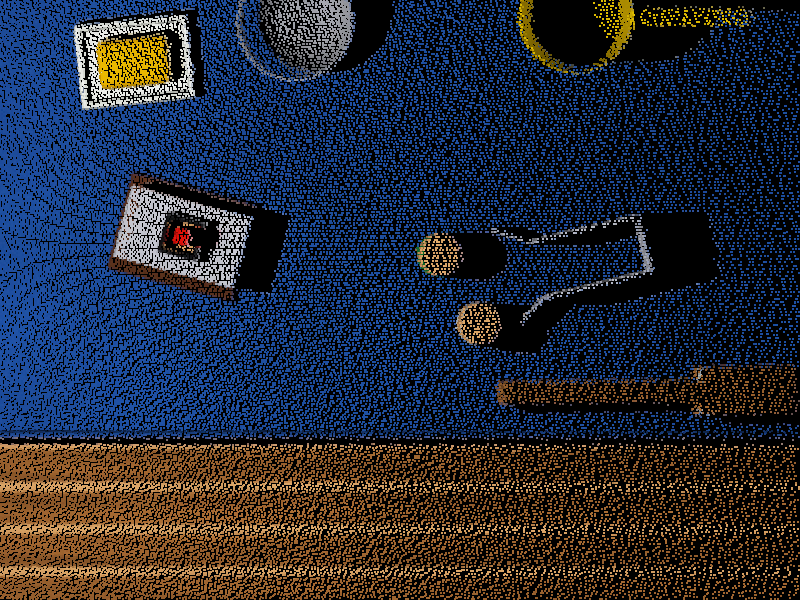

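```bash
python3 - <<'E'
from h import *
Ws={}
for n in ("side","top"):
    z=np.load(f"pics/{n}0.npz");p,d=z["p"],z["d"];W=cloud(n,p,d).reshape(-1,3);c=p.reshape(-1,3).astype(int)
    X,Y,Z=W.T
    print(n)
    near=lambda x,y,r:np.hypot(X-x,Y-y)<r
    for nm,x,y in(("green",.543,-.041),("white",.473,-.079)):
        m=near(x,y,.04)&(Z>.05)&(Z<.07); cc=cv2.minEnclosingCircle(W[m][:,:2].astype(np.float32)*1000)
        print(nm,m.sum(),W[m].mean(0).round(4),cc)
        for zz in (0.052,.054,.056,.058): print(((W[near(x,y,.04)][:,2]>zz)).sum(),end=' ')
        print()
    m=near(.55,-.19,.1)&(Z>.055)&(c.max(1)-c.min(1)<40)
    print("walls",m.sum(),np.median(Z[m])); print(cv2.minAreaRect(W[m][:,:2].astype(np.float32)*1000))
    m=near(.56,.22,.09)&(Z>.075)&(Z<.11)&(c.max(1)-c.min(1)<40)&(c.min(1)>90)
    print("lid",m.sum(),np.percentile(Z[m],[5,25,50,75,95])); 
    m=near(.56,.22,.09)&(Z>.05)&(Z<.11)&(c.max(1)-c.min(1)<40)&(c.min(1)>90)
    print("lid",m.sum(),np.percentile(Z[m],[5,25,50,75,95]));print(cv2.minAreaRect(W[m][:,:2].astype(np.float32)*1000))
    m=near(.56,.22,.05)&(c[:,0]>150)&(c[:,1]<60)&(c[:,2]<60)
    print("knob",m.sum(),np.percentile(Z[m],[5,50,95]),W[m&(Z>.105)].mean(0),cv2.minAreaRect(W[m&(Z>.105)][:,:2].astype(np.float32)*1000))
E
```

```text
side
green 180 [ 0.545  -0.0388  0.0566] ((543.7133178710938, -39.64292907714844), 23.954721450805664)
176 163 126 41 
white 175 [ 0.4768 -0.0779  0.0564] ((475.8236389160156, -78.76518249511719), 22.880271911621094)
164 153 116 42 
walls 197 0.06357574026415047
((543.011962890625, -193.4654998779297), (62.15203857421875, 112.91229248046875), 13.44354248046875)
lid 17 [0.08109143 0.08276342 0.08363142 0.08447907 0.08501533]
lid 1407 [0.0585599  0.06445463 0.06544369 0.06649879 0.0681146 ]
((562.928955078125, 217.00888061523438), (125.05420684814453, 74.41585540771484), 75.12377166748047)
knob 71 [0.08373896 0.1101321  0.1137111 ] [0.56258479 0.21912545 0.11152007] ((562.4324951171875, 217.81614685058594), (13.3842134475708, 14.414885520935059), 74.56513214111328)
top
green 311 [ 0.544  -0.0376  0.0559] ((544.2598266601562, -37.37157440185547), 21.969573974609375)
308 284 154 18 
white 322 [ 0.4754 -0.0771  0.056 ] ((475.5871276855469, -77.30386352539062), 21.754093170166016)
321 296 161 25 
walls 313 0.0636565132994572
((541.8946533203125, -191.01046752929688), (61.213584899902344, 111.23810577392578), 13.621609687805176)
lid 33 [0.08049299 0.08236596 0.08329102 0.08401302 0.08556109]
lid 1598 [0.06243408 0.06413758 0.06516187 0.06609711 0.06755347]
((562.36279296875, 219.78045654296875), (125.08797454833984, 74.18679809570312), 75.07451629638672)
knob 20 [0.10612224 0.1117093  0.11390651] [0.5611385  0.21977132 0.11156183] ((561.683349609375, 218.703857421875), (15.135592460632324, 14.79693603515625), 74.38214874267578)
```

```bash
cat >> h.py <<'E'
BX=np.array([np.sin(np.radians(13.5)),-np.cos(np.radians(13.5))]);BY=np.array([-BX[1],BX[0]])
C=np.array([.5423,-.1920])
def b2w(x,y): return C+x*BX+y*BY
def w2b(p): q=np.array(p[:2])-C; return np.array([q@BX,q@BY])
def go(xy,z,head):
    "prints remaining turn about tool z and shift in present tool axes and after the turn"
    s=monitor.state();Rm=R.from_rotvec(s["tcp_rot"]).as_matrix();y=Rm[:,1]
    h0=np.degrees(np.arctan2(y[1],y[0]));t=-(head-h0);t=(t+180)%360-180
    d=np.array([xy[0],xy[1],z])-s["position"]
    R2=Rm@R.from_rotvec([0,0,np.radians(t)]).as_matrix()
    print("clk %.2f head %.2f turn %.2fdeg=%.4f"%(s["clock"],h0,t,np.radians(t)),"tilt",(np.degrees(np.arccos(-Rm[2,2]))).round(2))
    print("pos",s["position"].round(4),"box",w2b(s["position"]).round(4),"shift now mm",(Rm.T@d*1e3).round(1),"after turn",(R2.T@d*1e3).round(1),"F",s["force"].round(1),"w",s["gripper_width"].round(4))
E
python3 - <<'E'
from h import *
print(w2b((.5442,-.038)),w2b((.4756,-.0778)))
go((.437,-.0545),.15,-31.5)
E
```

```text
[-0.14930142  0.03779809] [-0.12661545 -0.03819761]
clk 0.15 head -23.02 turn 8.48deg=0.1480 tilt 0.08Traceback (most recent call last):
  File "<stdin>", line 3, in <module>
  File "h.py", line 22, in go
    print("pos",s["position"].round(4),"box",w2b(s["position"]).round(4),"shift now mm",(Rm.T@d*1e3).round(1),"after turn",(R2.T@d*1e3).round(1),"F",s["force"].round(1),"w",s["gripper_width"].round(4))
                                                                                                                                                                             ^^^^^^^^^^^^^^^^^^^^^^^^
AttributeError: 'float' object has no attribute 'round'
```

```bash
sed -i 's/s\["gripper_width"\].round(4)/round(s["gripper_width"],4)/' h.py
python3 - <<'E'
from h import *
go((.437,-.0545),.15,-31.5)
E
python3 -m creep '[[0,0,0,0,0,0.074,214],[0,0,0,0,0,0.074,214]]' 20
python3 - <<'E'
from h import *
go((.437,-.0545),.15,-31.5)
E
```

```text
clk 0.15 head -23.02 turn 8.48deg=0.1480 tilt 0.08
pos [0.2344 0.5518 0.222 ] box [-0.7951 -0.1258] shift now mm [-478.7  423.6   72.6] after turn [-411.   489.5   72.6] F [-0.3  0.4 -1.2] w 0.088
clock: 0.32
position: [0.2345, 0.5519, 0.2222]
tcp_rot: [2.743, 1.53, -0.001]
force: [0.1, -0.4, 1.1]
gripper_width: 0.078
clk 0.32 head -31.69 turn -0.19deg=-0.0033 tilt 0.06
pos [0.2345 0.5519 0.2222] box [-0.7952 -0.1257] shift now mm [-409.5  490.9   72.6] after turn [-411.2  489.5   72.6] F [ 0.1 -0.4  1.1] w 0.078
```

```bash
python3 -m creep '[[-0.0256,0.0306,0,0,0,0,214],[-0.0256,0.0306,0,0,0,0,214],[-0.0256,0.0306,0,0,0,0,214],[-0.0256,0.0306,0,0,0,0,214],[-0.0256,0.0306,0,0,0,0,214],[-0.0256,0.0306,0,0,0,0,214],[-0.0256,0.0306,0,0,0,0,214],[-0.0256,0.0306,0,0,0,0,214],[-0.0256,0.0306,0,0,0,0,214],[-0.0256,0.0306,0,0,0,0,214],[-0.0256,0.0306,0,0,0,0,214],[-0.0256,0.0306,0,0,0,0,214]]'
python3 -m creep '[[-0.0256,0.0306,0,0,0,0,214],[-0.0256,0.0306,0.01,0,0,0,214],[-0.0256,0.0306,0.01,0,0,0,214],[-0.0256,0.0306,0.01,0,0,0,214],[0,0,0.01,0,0,0,214],[0,0,0,0,0,0,214]]'
python3 - <<'E'
from h import *
go((.437,-.0545),.013,-31.5)
p,d=vision.capture("wrist"); cv2.imwrite("pics/w1.png",p[:,:,::-1])
E
```

```text
clock: 1.32
position: [0.3872, 0.0965, 0.2228]
tcp_rot: [2.741, 1.535, 0.0]
force: [0.9, -0.1, 0.1]
gripper_width: 0.0142
clock: 1.82
position: [0.4374, -0.0547, 0.181]
tcp_rot: [-2.743, -1.528, 0.004]
force: [-0.5, 0.3, 0.8]
gripper_width: 0.0141
clk 1.82 head -31.75 turn -0.25deg=-0.0043 tilt 0.17
pos [ 0.4374 -0.0547  0.181 ] box [-0.158  -0.0699] shift now mm [1.00e-01 0.00e+00 1.68e+02] after turn [1.00e-01 0.00e+00 1.68e+02] F [-0.5  0.3  0.8] w 0.0141
```

View pics/w1.png

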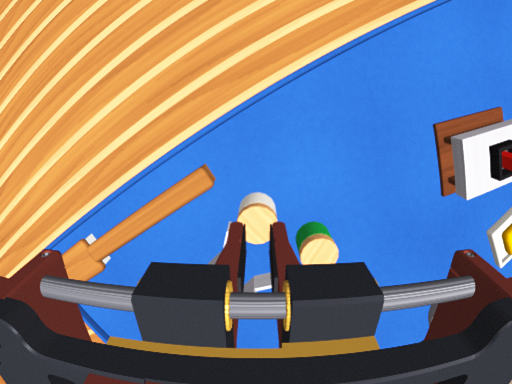

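The wrist picture shows the white tub at (257,212), straight ahead between the fingers, and the green one at (318,243). I'll go down behind the white tub.

```bash
python3 -m creep '[[0,0,0.035,0,0,0,214],[0,0,0.035,0,0,0,214],[0,0,0.035,0,0,0,214],[0,0,0.035,0,0,0,214],[0,0,0.014,0,0,0,214],[0,0,0.014,0,0,0,214],[0,0,0,0,0,0,214]]'
python3 - <<'E'
from h import *
go((.437,-.0545),.013,-31.5)
p,d=vision.capture("side"); cv2.imwrite("pics/s1.png",cv2.resize(p[100:260,180:360,::-1],(720,640))[:600])
E
```

```text
clock: 2.45
position: [0.4362, -0.0511, 0.0131]
tcp_rot: [-2.737, -1.536, 0.005]
force: [-0.5, -0.4, 0.7]
gripper_width: 0.0141
clk 2.45 head -31.39 turn 0.11deg=0.0020 tilt 0.26
pos [ 0.4362 -0.0511  0.0131] box [-0.1618 -0.0703] shift now mm [-2.5  2.5  0.1] after turn [-2.5  2.5  0.1] F [-0.5 -0.4  0.7] w 0.0141
```

View pics/s1.png

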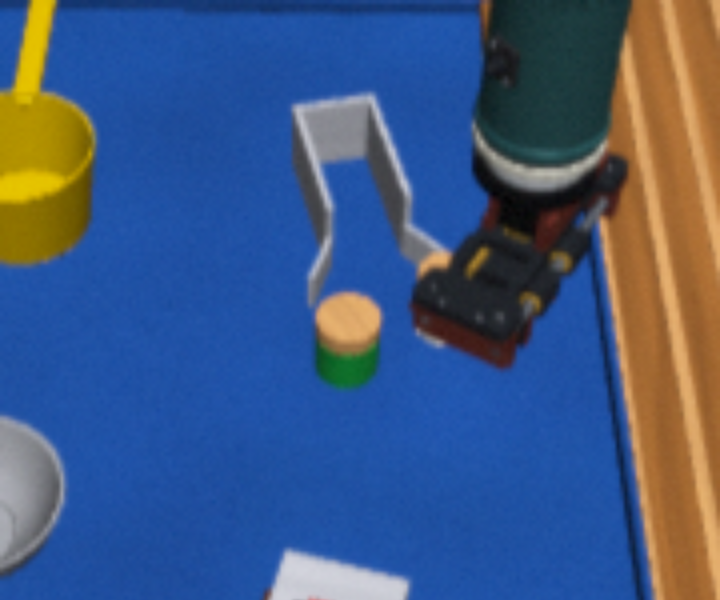

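```bash
python3 -m creep '[[-0.0025,0,0,0,0,0,214],[0,0.006,0,0,0,0,214],[0,0.006,0,0,0,0,214],[0,0.006,0,0,0,0,214],[0,0.006,0,0,0,0,214],[0,0.006,0,0,0,0,214],[0,0.006,0,0,0,0,214],[0,0.006,0,0,0,0,214],[0,0.006,0,0,0,0,214],[0,0.006,0,0,0,0,214],[0,0,0,0,0,0,214]]'
python3 - <<'E'
from h import *
go((.4955,-.0902),.013,-31.5)
p,d=vision.capture("top"); cv2.imwrite("pics/t1.png",cv2.resize(p[150:320,200:420,::-1],(770,595)))
E
```

```text
clock: 3.42
position: [0.4848, -0.0842, 0.0148]
tcp_rot: [2.74, 1.534, 0.002]
force: [0.6, 0.8, -0.7]
gripper_width: 0.0142
clk 3.42 head -31.52 turn -0.02deg=-0.0003 tilt 0.13
pos [ 0.4848 -0.0842  0.0148] box [-0.1182 -0.0308] shift now mm [ 0.5 12.3  1.8] after turn [ 0.5 12.3  1.8] F [ 0.6  0.8 -0.7] w 0.0142
```

View pics/t1.png

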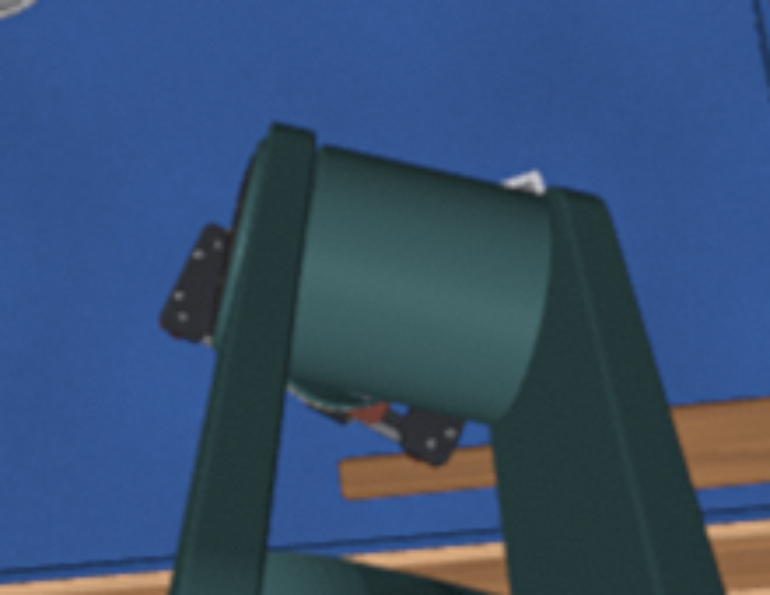

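The arm hides the work from the top camera, so from here I'll use the side and wrist views.

```bash
python3 -m creep '[[0,0.006,0.001,0,0,0,214],[0,0.006,0.0005,0,0,0,214],[0,0,0,0,0,0,214]]'
python3 - <<'E'
from h import *
go((.4955,-.0902),.013,-31.5)
p,d=vision.capture("side"); cv2.imwrite("pics/s2.png",cv2.resize(p[110:220,210:340,::-1],(650,550)))
p,d=vision.capture("wrist"); cv2.imwrite("pics/w2.png",p[:,:,::-1])
E
```

```text
clock: 3.72
position: [0.4946, -0.0903, 0.0132]
tcp_rot: [2.74, 1.534, 0.002]
force: [0.0, -0.4, -0.1]
gripper_width: 0.014
clk 3.72 head -31.51 turn -0.01deg=-0.0001 tilt 0.1
pos [ 0.4946 -0.0903  0.0132] box [-0.1101 -0.0227] shift now mm [0.6 0.8 0.2] after turn [0.6 0.8 0.2] F [ 0.  -0.4 -0.1] w 0.014
```

View pics/s2.png

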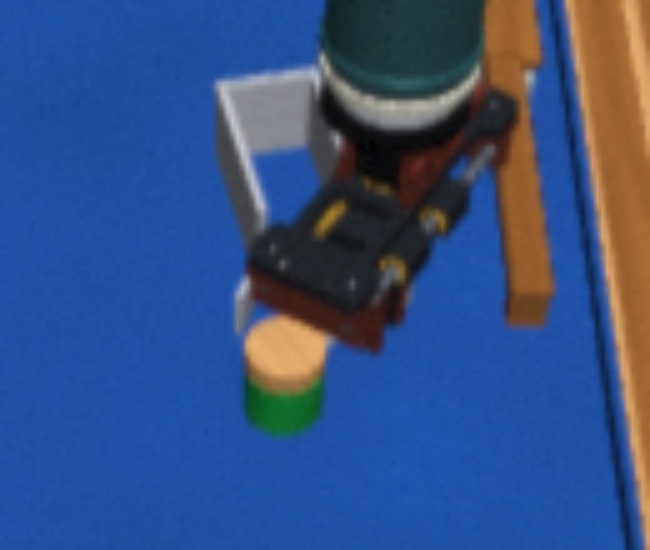

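View pics/w2.png

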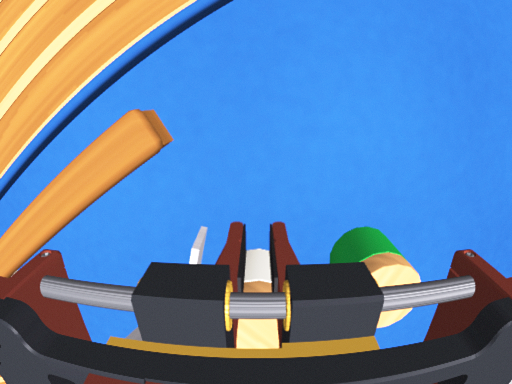

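White is held centred between the fingers (258,300). Its estimated box position is (-88,-1) mm, and green hasn't been touched. I'll swing the pusher round in two stages to stay clear of green.

```bash
python3 -m creep '[[0,-0.006,0,0,0,0,214],[-0.006,0,0,0,0,0.098,214],[-0.007,0,0,0,0,0.098,214],[0,0,0,0,0,0.098,214],[0,0,0,0,0,0.098,214],[0,0,0,0,0,0,214]]'
python3 - <<'E'
from h import *
q=np.radians(22.5);h=np.array([np.cos(q),np.sin(q)])
t=np.array([-.088,-.001])
go(b2w(*(t-.036*h)),.013,-76.5+22.5)
go(b2w(*(t+(.015-.031)*h)),.013,-76.5+22.5)
E
```

```text
clock: 4.32
position: [0.4813, -0.0971, 0.0135]
tcp_rot: [2.988, 0.966, 0.003]
force: [2.5, 0.6, 0.4]
gripper_width: 0.0141
clk 4.32 head -54.17 turn -0.17deg=-0.0030 tilt 0.12
pos [ 0.4813 -0.0971  0.0135] box [-0.1065 -0.0372] shift now mm [26.3 -5.1  0.5] after turn [26.3 -5.   0.5] F [2.5 0.6 0.4] w 0.0141
clk 4.32 head -54.17 turn -0.17deg=-0.0030 tilt 0.12
pos [ 0.4813 -0.0971  0.0135] box [-0.1065 -0.0372] shift now mm [26.4 14.9  0.5] after turn [26.3 15.   0.5] F [2.5 0.6 0.4] w 0.0141
```

I shifted the wrong way sideways: tool +x is the box's +y. I'll back off, correct it and look.

```bash
python3 -m creep '[[0,-0.006,0,0,0,0,214],[0.008,-0.004,0,0,0,0,214],[0.009,0,0,0,0,0,214],[0.009,0,0,0,0,0,214],[0,0,0,0,0,0,214]]'
python3 - <<'E'
from h import *
q=np.radians(22.5);h=np.array([np.cos(q),np.sin(q)])
t=np.array([-.088,-.001])
go(b2w(*(t-.036*h)),.013,-76.5+22.5)
p,d=vision.capture("side"); cv2.imwrite("pics/s3.png",cv2.resize(p[110:220,210:340,::-1],(650,550)))
p,d=vision.capture("wrist"); cv2.imwrite("pics/w3.png",p[:,:,::-1])
E
```

```text
clock: 4.73
position: [0.4979, -0.0727, 0.0133]
tcp_rot: [2.985, 0.975, 0.003]
force: [-0.6, -0.0, 1.0]
gripper_width: 0.0143
clk 4.73 head -53.84 turn 0.16deg=0.0028 tilt 0.12
pos [ 0.4979 -0.0727  0.0133] box [-0.1263 -0.0153] shift now mm [-1.4  4.9  0.3] after turn [-1.4  4.9  0.3] F [-0.6 -0.   1. ] w 0.0143
```

View pics/s3.png

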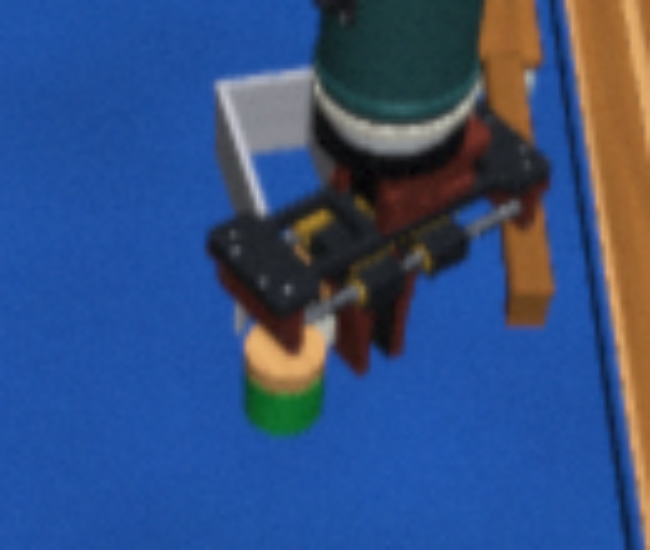

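View pics/w3.png

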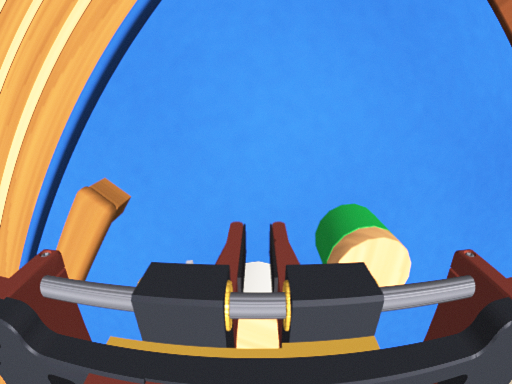

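```bash
python3 -m creep '[[0,0.006,0,0,0,0,214],[0,0.006,0,0,0,0,214],[0,0.006,0,0,0,0,214],[0,0.004,0,0,0,0,214],[0,0,0,0,0,0,214]]'
python3 - <<'E'
from h import *
s=monitor.state();q=np.radians(22.5);h=np.array([np.cos(q),np.sin(q)])
t=w2b(s["position"])+.031*h;print("tub est",t)
go(b2w(*(t-[.038,0])),.013,-76.5)
p,d=vision.capture("wrist"); cv2.imwrite("pics/w4.png",p[:,:,::-1])
E
```

```text
clock: 5.25
position: [0.5096, -0.0927, 0.0132]
tcp_rot: [2.987, 0.97, 0.001]
force: [0.2, -0.4, -0.1]
gripper_width: 0.014
tub est [-0.07550857  0.00325775]
clk 5.25 head -54.02 turn 22.48deg=0.3924 tilt 0.07
pos [ 0.5096 -0.0927  0.0132] box [-0.1041 -0.0086] shift now mm [14.5 -4.1  0.2] after turn [11.9 -9.4  0.2] F [ 0.2 -0.4 -0.1] w 0.014
```

View pics/w4.png

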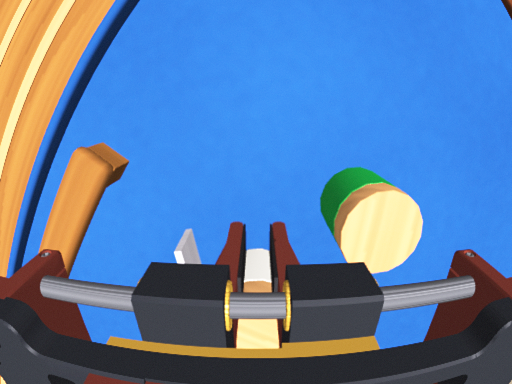

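White is again seated in the cradle (258,265). I'll square up behind it and push straight in.

```bash
python3 -m creep '[[0,-0.008,0,0,0,0,214],[0.004,0,0,0,0,0.098,214],[0.004,0,0,0,0,0.098,214],[0.004,0,0,0,0,0.098,214],[0,0,0,0,0,0.098,214],[0,0,0,0,0,0,214]]'
python3 - <<'E'
from h import *
go(b2w(-.1135,0.003),.013,-76.5)
E
```

```text
clock: 5.8
position: [0.5137, -0.0783, 0.0132]
tcp_rot: [-3.12, -0.367, 0.001]
force: [-0.2, -0.8, 0.5]
gripper_width: 0.0144
clk 5.80 head -76.59 turn -0.09deg=-0.0016 tilt 0.02
pos [ 0.5137 -0.0783  0.0132] box [-0.1173 -0.0012] shift now mm [4.2 3.8 0.2] after turn [4.2 3.8 0.2] F [-0.2 -0.8  0.5] w 0.0144
```

```bash
python3 -m creep '[[0.0025,0.004,0,0,0,0,214],[0,0.006,0,0,0,0,214],[0,0.006,0,0,0,0,214],[0,0.006,0,0,0,0,214],[0,0.006,0,0,0,0,214],[0,0.006,0,0,0,0,214],[0,0.006,0,0,0,0,214],[0,0,0,0,0,0,214]]'
python3 - <<'E'
from h import *
go(b2w(-.042,0.0),.013,-76.5)
p,d=vision.capture("side"); cv2.imwrite("pics/s5.png",cv2.resize(p[110:220,210:340,::-1],(650,550)))
p,d=vision.capture("wrist"); cv2.imwrite("pics/w5.png",p[:,:,::-1])
E
```

```text
clock: 6.47
position: [0.5267, -0.1187, 0.0132]
tcp_rot: [3.119, 0.37, 0.001]
force: [0.0, -0.6, 0.2]
gripper_width: 0.0139
clk 6.47 head -76.46 turn 0.04deg=0.0007 tilt 0.06
pos [ 0.5267 -0.1187  0.0132] box [-0.0749  0.002 ] shift now mm [-2.  32.9  0.3] after turn [-2.  32.9  0.3] F [ 0.  -0.6  0.2] w 0.0139
```

View pics/s5.png

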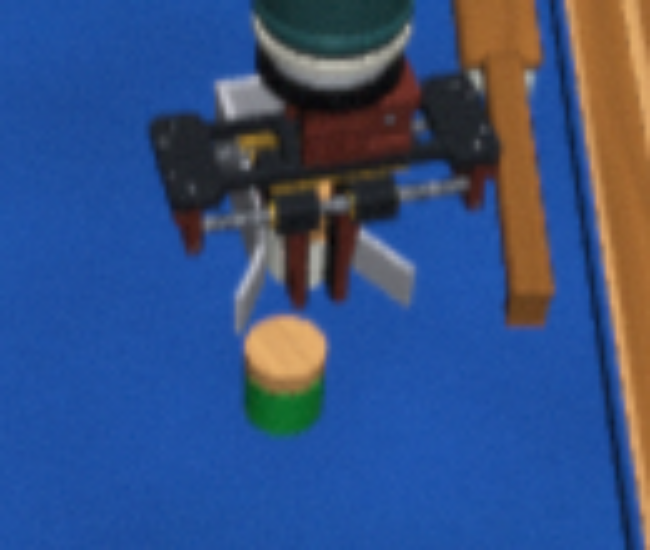

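View pics/w5.png

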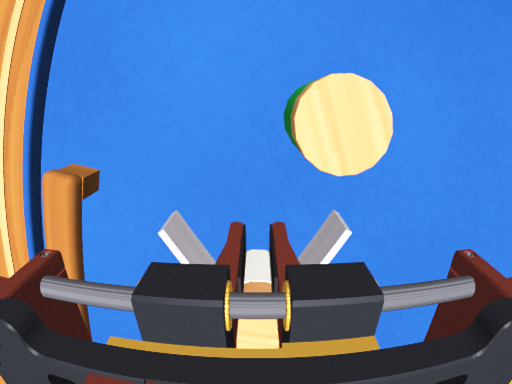

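White is entering (258,265). The flared rail ends at (178,213) and (335,213) are symmetric about the fingers, so the tool is centred and my box y offset is about 2 mm off. I'll keep pushing.

```bash
python3 -m creep '[[0,0.006,0,0,0,0,214],[0,0.006,0,0,0,0,214],[0,0.006,0,0,0,0,214],[0,0.006,0,0,0,0,214],[0,0.006,0,0,0,0,214],[0,0.003,0,0,0,0,214],[0,0,0,0,0,0,214],[0,0,0,0,0,0,214]]'
python3 - <<'E'
from h import *
go(b2w(-.042,0.0),.013,-76.5)
p,d=vision.capture("side"); cv2.imwrite("pics/s6.png",cv2.resize(p[110:220,210:340,::-1],(650,550)))
p,d=vision.capture("wrist"); cv2.imwrite("pics/w6.png",p[:,:,::-1])
E
```

```text
clock: 7.23
position: [0.5339, -0.1497, 0.0132]
tcp_rot: [3.119, 0.371, 0.0]
force: [-0.6, 0.7, 0.1]
gripper_width: 0.0141
clk 7.23 head -76.45 turn 0.05deg=0.0008 tilt 0.01
pos [ 0.5339 -0.1497  0.0132] box [-0.0431  0.0017] shift now mm [-1.7  1.1  0.2] after turn [-1.7  1.1  0.2] F [-0.6  0.7  0.1] w 0.0141
```

View pics/s6.png

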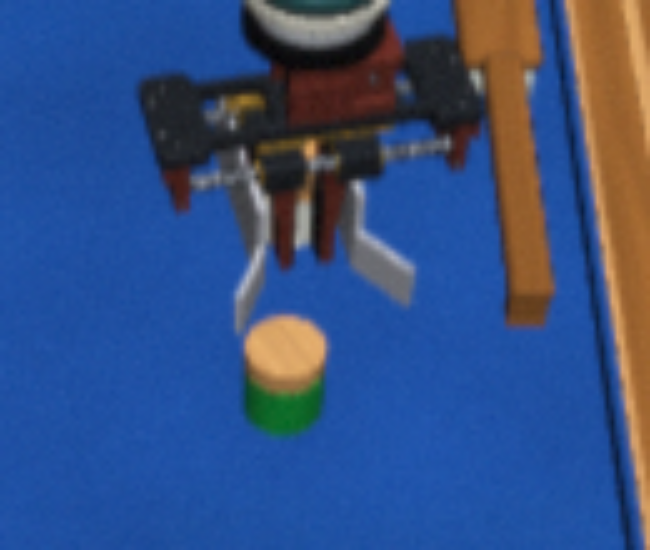

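View pics/w6.png

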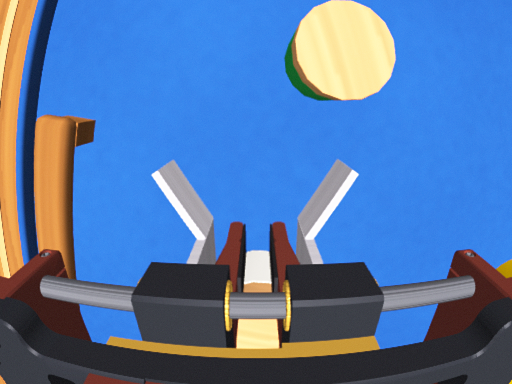

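```bash
python3 -m creep '[[0,0.006,0,0,0,0,214],[0,0.006,0,0,0,0,214],[0,0,0,0,0,0,214],[0,0,0,0,0,0,214],[0,-0.02,0,0,0,0,214],[0,-0.02,0,0,0,0,214],[0,-0.005,-0.035,0,0,0,214],[0,0,-0.035,0,0,0,214],[0,0,-0.01,0,0,0.1,214],[0,0,0,0,0,0.1,214],[0,0,0,0,0,0.1,214],[0,0,0,0,0,0.1,214]]'
python3 -m creep '[[0,0,0,0,0,0.1,214],[0,0,0,0,0,0.1,214],[0,0,0,0,0,0.1,214],[0,0,0,0,0,0.085,214],[0,0,0,0,0,0,214]]'
python3 - <<'E'
from h import *
go(b2w(-.181,0.070),.085,-121.5)
for n in("side","top"):
    p,d=vision.capture(n);np.savez(f"pics/{n}1.npz",p=p,d=d); cv2.imwrite(f"pics/{n}7.png",p[:,:,::-1])
E
```

```text
clock: 8.33
position: [0.5263, -0.1173, 0.0938]
tcp_rot: [3.13, -0.263, 0.002]
force: [-0.6, -0.1, -0.8]
gripper_width: 0.014
clock: 8.75
position: [0.526, -0.1172, 0.0932]
tcp_rot: [3.023, -0.855, 0.0]
force: [-0.4, 0.4, -0.3]
gripper_width: 0.0141
clk 8.75 head -121.57 turn -0.07deg=-0.0012 tilt 0.01
pos [ 0.526  -0.1172  0.0932] box [-0.0765  0.0016] shift now mm [ -25.7 -122.2    8.2] after turn [ -25.5 -122.2    8.2] F [-0.4  0.4 -0.3] w 0.0141
```

View pics/side7.png

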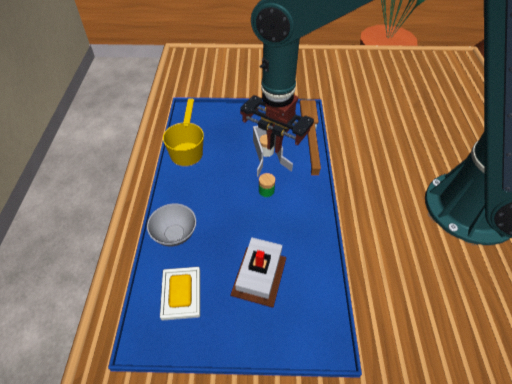

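White stands inside the box (267,143) and green is untouched (267,185). Next the pusher goes behind green.

```bash
python3 -m creep '[[-0.006,-0.03,0,0,0,0,214],[-0.006,-0.03,0,0,0,0,214],[-0.006,-0.03,0,0,0,0,214],[-0.008,-0.032,0,0,0,0,214],[0,0,0,0,0,0,214],[0,0,0.03,0,0,0,214],[0,0,0.03,0,0,0,214],[0,0,0.02,0,0,0,214],[0,0,0,0,0,0,214]]'
python3 - <<'E'
from h import *
go(b2w(-.181,0.070),.013,-121.5)
p,d=vision.capture("side"); cv2.imwrite("pics/s8.png",cv2.resize(p[110:220,210:340,::-1],(650,550)))
p,d=vision.capture("wrist"); cv2.imwrite("pics/w8.png",p[:,:,::-1])
E
```

```text
clock: 9.6
position: [0.564, 0.0005, 0.0096]
tcp_rot: [3.024, -0.846, -0.011]
force: [-0.5, -0.8, 0.3]
gripper_width: 0.0142
clk 9.60 head -121.27 turn 0.23deg=0.0041 tilt 0.41
pos [5.64e-01 5.00e-04 9.60e-03] box [-0.1821  0.0661] shift now mm [ 3.6 -2.  -3.5] after turn [ 3.6 -2.  -3.5] F [-0.5 -0.8  0.3] w 0.0142
```

View pics/s8.png

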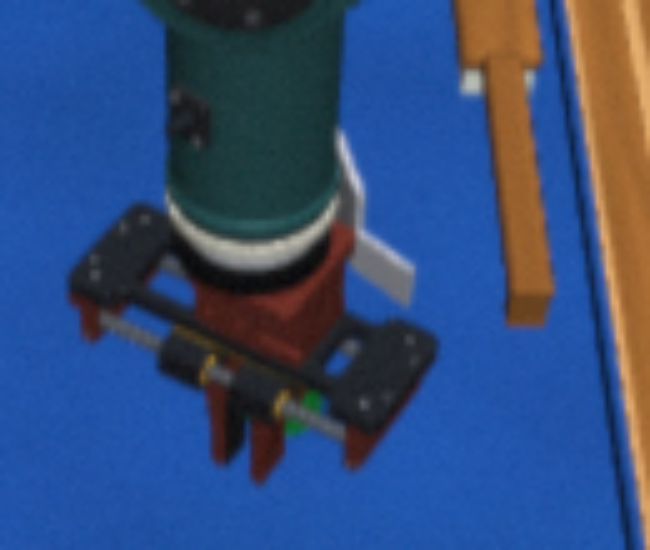

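View pics/w8.png

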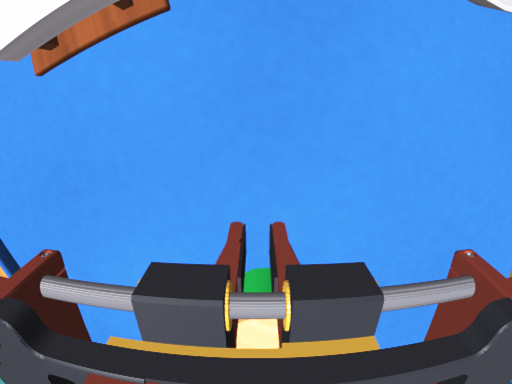

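Green lies centred between the fingers (258,285). I'll raise the tool 3 mm and push it to the middle line.

```bash
python3 -m creep '[[0,0,-0.0035,0,0,0,214],[0,0.006,0,0,0,0,214],[0,0.006,0,0,0,0,214],[0,0.006,0,0,0,0,214],[0,0.006,0,0,0,0,214],[0,0.006,0,0,0,0,214],[0,0.006,0,0,0,0,214],[0,0.006,0,0,0,0,214],[0,0.006,0,0,0,0,214],[0,0.006,0,0,0,0,214],[0,0.004,0,0,0,0,214],[0,0,0,0,0,0,214]]'
python3 - <<'E'
from h import *
go(b2w(-.1385,0.023),.013,-121.5)
p,d=vision.capture("wrist"); cv2.imwrite("pics/w9.png",p[:,:,::-1])
E
```

```text
clock: 10.7
position: [0.5364, -0.0498, 0.0165]
tcp_rot: [3.024, -0.851, -0.001]
force: [-0.2, -0.7, 0.5]
gripper_width: 0.0143
clk 10.70 head -121.43 turn 0.07deg=0.0012 tilt 0.06
pos [ 0.5364 -0.0498  0.0165] box [-0.1397  0.0274] shift now mm [-2.3  3.9  3.5] after turn [-2.3  3.9  3.5] F [-0.2 -0.7  0.5] w 0.0143
```

View pics/w9.png

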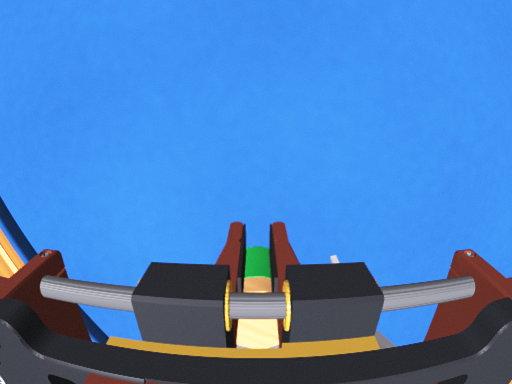

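```bash
python3 -m creep '[[0,0.004,0.002,0,0,0,214],[0,0,0,0,0,0,214],[0,-0.012,0,0,0,0,214],[0,-0.008,0,0,0,-0.1,214],[0,0,0,0,0,-0.1,214],[0,0,0,0,0,-0.1,214],[0,0,0,0,0,-0.1,214],[0,0,0,0,0,-0.1,214],[0,0,0,0,0,-0.1,214],[0,0,0,0,0,-0.1,214],[0,0,0,0,0,-0.087,214],[0,0,0,0,0,0,214]]'
python3 - <<'E'
from h import *
go(b2w(-.155,0.002),.013,-76.5)
E
```

```text
clock: 11.75
position: [0.5459, -0.0346, 0.0146]
tcp_rot: [-3.118, -0.38, 0.0]
force: [-0.1, -0.9, -0.3]
gripper_width: 0.0143
clk 11.75 head -76.10 turn 0.40deg=0.0069 tilt 0.01
pos [ 0.5459 -0.0346  0.0146] box [-0.1522  0.0402] shift now mm [-38.2  -3.    1.6] after turn [-38.2  -2.8   1.6] F [-0.1 -0.9 -0.3] w 0.0143
```

```bash
python3 -m creep '[[0,-0.008,0.001,0,0,0,214],[-0.013,0,0,0,0,0,214],[-0.013,0,0,0,0,0,214],[-0.012,0,0,0,0,0,214],[0,0,0,0,0,0.007,214],[0,0,0,0,0,0,214]]'
python3 - <<'E'
from h import *
go(b2w(-.155,0.002),.013,-76.5)
p,d=vision.capture("wrist"); cv2.imwrite("pics/w10.png",p[:,:,::-1])
p,d=vision.capture("side"); cv2.imwrite("pics/s10.png",cv2.resize(p[110:220,210:340,::-1],(650,550)))
E
```

```text
clock: 12.25
position: [0.5065, -0.036, 0.0136]
tcp_rot: [-3.121, -0.36, 0.001]
force: [1.5, 0.9, 0.2]
gripper_width: 0.0143
clk 12.25 head -76.85 turn -0.35deg=-0.0061 tilt 0.02
pos [ 0.5065 -0.036   0.0136] box [-0.16    0.0016] shift now mm [0.5 5.  0.6] after turn [0.4 5.  0.6] F [1.5 0.9 0.2] w 0.0143
```

View pics/w10.png

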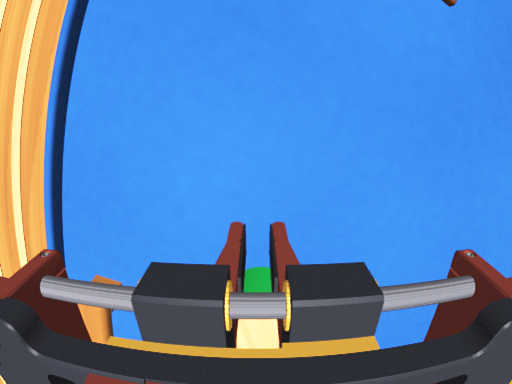

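View pics/s10.png

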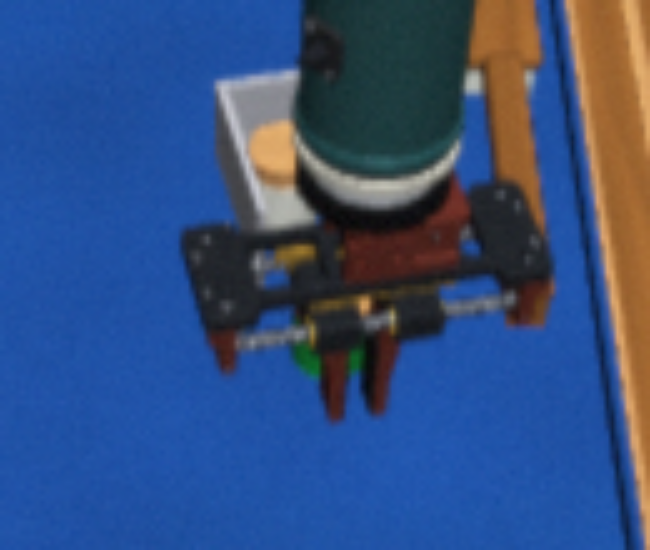

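Green is lined up ahead (258,285), and the side view shows white's top inside the box (272,150). I'll push straight in.

```bash
python3 -m creep '[[0,0.007,0,0,0,0,214],[0,0.007,0,0,0,0,214],[0,0.007,0,0,0,0,214],[0,0.007,0,0,0,0,214],[0,0.007,0,0,0,0,214],[0,0.007,0,0,0,0,214],[0,0.007,0,0,0,0,214],[0,0.007,0,0,0,0,214],[0,0.007,0,0,0,0,214],[0,0.007,0,0,0,0,214],[0,0.007,0,0,0,0,214],[0,0,0,0,0,0,214]]'
python3 - <<'E'
from h import *
go(b2w(-.051,0.002),.013,-76.5)
p,d=vision.capture("wrist"); cv2.imwrite("pics/w11.png",p[:,:,::-1])
E
```

```text
clock: 13.35
position: [0.5253, -0.1131, 0.0138]
tcp_rot: [3.12, 0.362, 0.002]
force: [-0.1, -0.6, 0.2]
gripper_width: 0.0144
clk 13.35 head -76.75 turn -0.25deg=-0.0043 tilt 0.08
pos [ 0.5253 -0.1131  0.0138] box [-0.0806  0.0019] shift now mm [ 0.2 29.6  0.8] after turn [ 0.1 29.6  0.8] F [-0.1 -0.6  0.2] w 0.0144
```

View pics/w11.png

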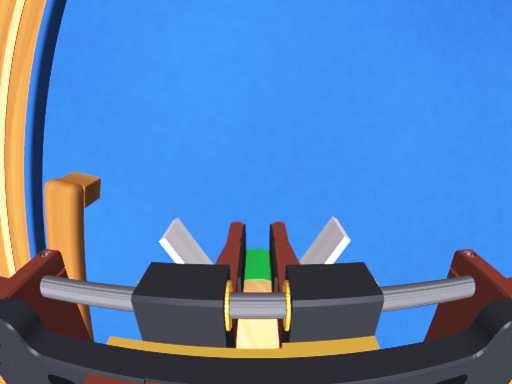

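Green sits in the cradle (258,265) and the rails are symmetric. I'll push the rest, slowing toward the end.

```bash
python3 -m creep '[[0,0.006,0,0,0,0,214],[0,0.006,0,0,0,0,214],[0,0.006,0,0,0,0,214],[0,0.005,0,0,0,0,214],[0,0.003,0,0,0,0,214],[0,0.002,0,0,0,0,214],[0,0,0,0,0,0,214],[0,0,0,0,0,0,214]]'
python3 - <<'E'
from h import *
go(b2w(-.051,0.002),.013,-76.5)
p,d=vision.capture("side"); cv2.imwrite("pics/s12.png",cv2.resize(p[110:220,210:340,::-1],(650,550)))
E
```

```text
clock: 14.07
position: [0.531, -0.139, 0.0137]
tcp_rot: [3.12, 0.363, 0.0]
force: [-0.4, 0.5, -0.5]
gripper_width: 0.0141
clk 14.07 head -76.71 turn -0.21deg=-0.0037 tilt 0.02
pos [ 0.531  -0.139   0.0137] box [-0.0541  0.0014] shift now mm [0.6 3.1 0.7] after turn [0.6 3.1 0.7] F [-0.4  0.5 -0.5] w 0.0141
```

View pics/s12.png

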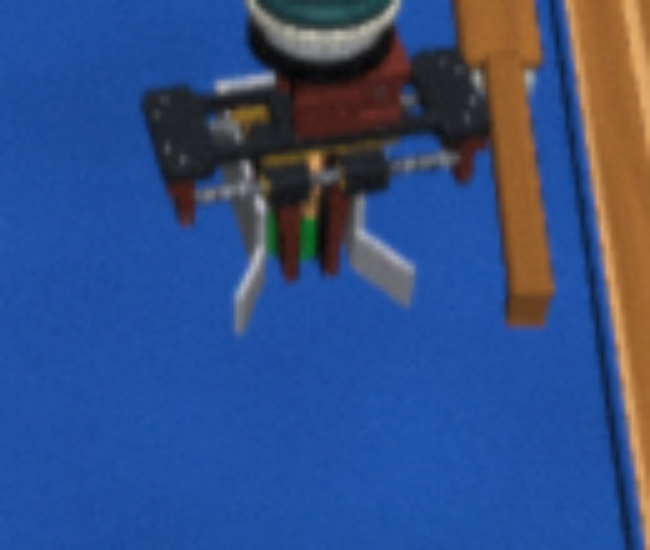

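```bash
python3 -m creep '[[0,0.002,0,0,0,0,214],[0,0.002,0,0,0,0,214],[0,0.0015,0,0,0,0,214],[0,0,0,0,0,0,214]]'
python3 - <<'E'
from h import *
go(b2w(-.051,0.002),.013,-76.5)
E
```

```text
clock: 14.45
position: [0.5322, -0.1443, 0.0137]
tcp_rot: [3.12, 0.364, -0.0]
force: [-0.3, 0.9, 0.6]
gripper_width: 0.0142
clk 14.45 head -76.71 turn -0.21deg=-0.0037 tilt 0.01
pos [ 0.5322 -0.1443  0.0137] box [-0.0487  0.0013] shift now mm [ 0.7 -2.3  0.7] after turn [ 0.7 -2.3  0.7] F [-0.3  0.9  0.6] w 0.0142
```

```bash
python3 -m creep '[[0,-0.015,0,0,0,0,214],[0,-0.02,0,0,0,0,214],[0,-0.02,0,0,0,0,214],[0,-0.02,-0.02,0,0,0,214],[0,-0.02,-0.035,0,0,0,120],[0,-0.02,-0.035,0,0,0,120],[0,-0.02,-0.035,0,0,0,120],[0,-0.02,-0.035,0,0,0,120],[0,0,0,0,0,0,120]]'
python3 - <<'E'
from h import *
go((.562,.219),.19,-105)
for n in("side","wrist"):
    p,d=vision.capture(n);np.savez(f"pics/{n}2.npz",p=p,d=d); cv2.imwrite(f"pics/{n}13.png",p[:,:,::-1] if n=="wrist" else cv2.resize(p[110:220,210:340,::-1],(650,550)))
W=cloud("side",*[np.load("pics/side2.npz")[k] for k in "pd"]).reshape(-1,3);c=np.load("pics/side2.npz")["p"].reshape(-1,3).astype(int)
B=np.c_[(W[:,:2]-C)@BX,(W[:,:2]-C)@BY]
m=(abs(B[:,0])<.05)&(abs(B[:,1])<.024)&(W[:,2]>.052)&(W[:,2]<.07)&(c[:,0]-c[:,2]>40)
b=B[m];
lab=b[:,0]<0.004
for l in(lab,~lab):print(l.sum(),b[l].mean(0),b[l].min(0),b[l].max(0))
E
```

```text
clock: 15.2
position: [0.4989, 0.0098, 0.1797]
tcp_rot: [3.119, 0.367, 0.015]
force: [0.3, 0.1, 0.7]
gripper_width: 0.0435
clk 15.20 head -76.58 turn 28.42deg=0.4960 tilt 0.56
pos [0.4989 0.0098 0.1797] box [-0.2064  0.0049] shift now mm [ 110.  -188.8   -9.7] after turn [   6.9 -218.4   -9.7] F [0.3 0.1 0.7] w 0.0435
65 [-0.02526577  0.00436941] [-0.03752664 -0.0109938 ] [0.00313631 0.01873029]
8 [ 0.00684178 -0.00207949] [ 0.00457281 -0.0066414 ] [0.01343901 0.00553472]
```

View pics/side13.png

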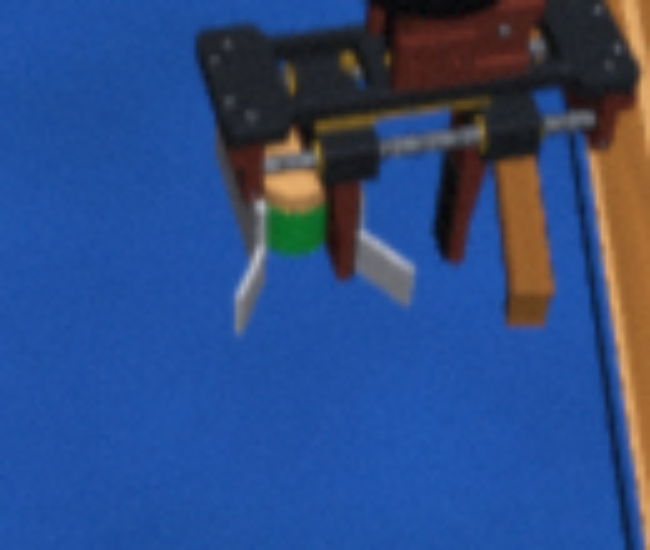

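View pics/wrist13.png

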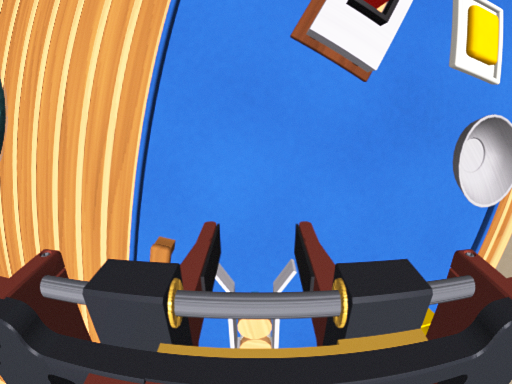

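Both tub tops are in the box (255,325 and 255,345 in the wrist view). Now I'll go to the lids and stop short so the wrist camera sees the knob.

```bash
python3 -m creep '[[0.0,0,-0.01,0,0,0.0992,120],[0,0,-0.01,0,0,0.0992,120],[0,0,0,0,0,0.0992,120],[0,0,0,0,0,0.0992,120],[0,0,0,0,0,0.0992,120],[0.0,-0.03,0,0,0,0,120],[0,-0.03,0,0,0,0,120],[0,-0.03,0,0,0,0,120],[0,-0.03,0,0,0,0,120],[0,0,0,0,0,0,120]]'
python3 - <<'E'
from h import *
go((.562,.219),.19,-105)
for n in("wrist",):
    p,d=vision.capture(n);np.savez(f"pics/{n}3.npz",p=p,d=d); cv2.imwrite(f"pics/{n}14.png",p[:,:,::-1])
p,d=vision.capture("side");np.savez("pics/side3.npz",p=p,d=d);cv2.imwrite("pics/side14.png",cv2.resize(p[110:220,210:340,::-1],(650,550)))
E
```

```text
clock: 16.13
position: [0.5282, 0.1261, 0.1917]
tcp_rot: [-3.113, 0.411, 0.003]
force: [-0.3, -0.6, 0.2]
gripper_width: 0.0465
clk 16.13 head -105.03 turn -0.03deg=-0.0005 tilt 0.13
pos [0.5282 0.1261 0.1917] box [-0.3126  0.0606] shift now mm [  8.6 -98.4   1.8] after turn [  8.6 -98.4   1.8] F [-0.3 -0.6  0.2] w 0.0465
```

View pics/wrist14.png

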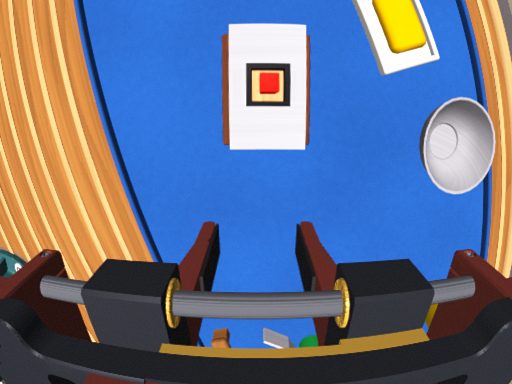

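View pics/side14.png

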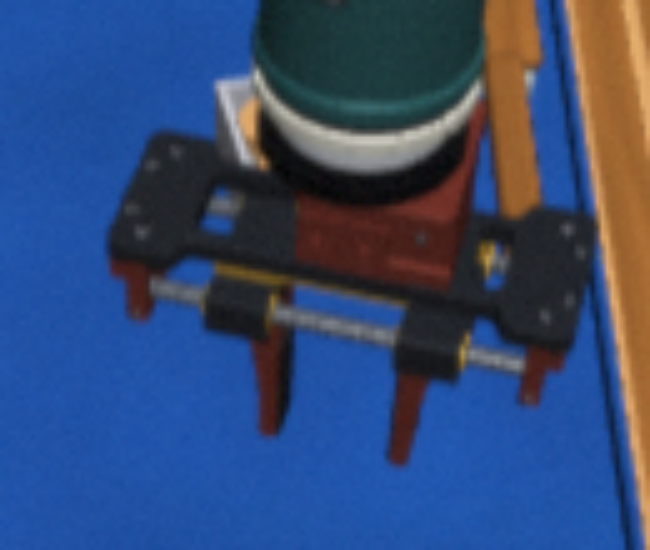

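The nested lids show square to the tool, with the red knob at (269,83) and the collar around it. I'll compute their positions from the fisheye and depth.

```bash
cat >> h.py <<'E'
def wcloud(d,s):
    m=vision.camera_model("wrist");K=m["K"];M=m["mount"]
    v,u=np.mgrid[0:384,0:512]
    a=(u-K[0,2])/K[0,0];b=(v-K[1,2])/K[1,1];th=np.hypot(a,b)+1e-9
    k=np.tan(th)/th
    c=np.stack([a*k*d,b*k*d,d],-1);c[d<=0]=np.nan
    t=c@M[:3,:3].T+M[:3,3]
    return t, t@R.from_rotvec(s["tcp_rot"]).as_matrix().T+s["position"]
E
python3 - <<'E'
from h import *
s=monitor.state()
z=np.load("pics/wrist3.npz");p=z["p"].astype(int);d=z["d"]
T,W=wcloud(d,s)
r=(p[...,0]>150)&(p[...,1]<70)&(p[...,2]<70); r[:60]=0;r[110:]=0;r[:,:240]=0;r[:,300:]=0
w=(p.max(2)-p.min(2)<30)&(p.min(2)>120); w[170:]=0; w[:,:215]=0;w[:,318:]=0
Z=W[...,2]
print("red z",np.percentile(Z[r],[5,50,95]))
k=r&(Z>.105);print("knob top",k.sum(),W[k].mean(0),"tool",T[k].mean(0)*1e3,cv2.minAreaRect(W[k][:,:2].astype(np.float32)*1000))
print("lid z",np.percentile(Z[w],[5,50,95]))
k=w&(abs(Z-np.median(Z[w]))<.006);print(cv2.minAreaRect(W[k][:,:2].astype(np.float32)*1000),cv2.minAreaRect(T[k][:,:2].astype(np.float32)*1000))
E
```

```text
red z [nan nan nan]
knob top 331 [0.56043238 0.21459224 0.11124682] tool [  8.87516761 -97.62278363  80.25235859] ((560.523193359375, 214.53793334960938), (14.623019218444824, 14.531661033630371), 74.68504333496094)
lid z [nan nan nan]
((0.0, 0.0), (0.0, 0.0), 0.0) ((0.0, 0.0), (0.0, 0.0), 0.0)
```

```bash
python3 - <<'E'
from h import *
s0=monitor.state();p,d=vision.capture("wrist");s=monitor.state();print(s0["position"],s["position"],s0["clock"])
s=s0
p=p.astype(int)
T,W=wcloud(d,s);Z=W[...,2];Z=np.nan_to_num(Z,nan=-1)
r=(p[...,0]>150)&(p[...,1]<70)&(p[...,2]<70)&(Z>.105)&(Z<.12)
print("knob top",r.sum(),W[r].mean(0),"tool",T[r].mean(0)*1e3,cv2.minAreaRect(T[r][:,:2].astype(np.float32)*1000))
w=(p.max(2)-p.min(2)<40)&(p.min(2)>110)&(Z>.058)&(Z<.072);w[170:]=0;w[:,:215]=0;w[:,318:]=0
print("lid z",np.percentile(Z[w],[5,50,95]),cv2.minAreaRect(W[w][:,:2].astype(np.float32)*1000),cv2.minAreaRect(T[w][:,:2].astype(np.float32)*1000))
go((.562,.219),.19,-105)
z=np.load("pics/side3.npz");W=cloud("side",z["p"],z["d"]).reshape(-1,3)
E
```

```text
[0.52681406 0.12268942 0.19170239] [0.52664538 0.1219006  0.19193575] 16.2333
knob top 357 [0.56225273 0.21818542 0.11156677] tool [   9.70083241 -101.56444561   79.92283705] ((9.767374992370605, -101.63958740234375), (14.935516357421875, 14.486496925354004), 89.90576934814453)
lid z [0.06338991 0.06457304 0.06576403] ((562.4190673828125, 218.77529907226562), (124.49242401123047, 74.4284896850586), 75.29789733886719) ((9.84490966796875, -102.2660903930664), (124.49274444580078, 74.42768859863281), 89.67561340332031)
clk 16.28 head -105.09 turn -0.09deg=-0.0015 tilt 0.2
pos [0.5266 0.1219 0.1919] box [-0.3089  0.0581] shift now mm [   8.9 -103.     1.7] after turn [   9.  -102.9    1.7] F [-0.2 -0.4 -0. ] w 0.0465
```

The knob top is at (562, 218, 112) mm from all three cameras and the lid axis is at 75.2°, matching the tool heading. The arm lags its command a little, so I'll wait for it to settle before reading.

```bash
python3 -m creep '[[0.005,-0.03,0,0,0,0,120],[0.005,-0.03,0,0,0,0,120],[0,-0.03,0,0,0,0,120],[0,-0.012,0,0,0,0,120],[0,0,0,0,0,0,120],[0,0,0,0,0,0,120],[0,0,0,0,0,0,120]]'
python3 - <<'E'
from h import *
go((.5623,.2185),.0875,-104.8)
E
```

```text
clock: 16.87
position: [0.5632, 0.2164, 0.1931]
tcp_rot: [3.112, -0.415, -0.002]
force: [-0.0, -0.1, -0.5]
gripper_width: 0.0464
clk 16.87 head -105.18 turn -0.38deg=-0.0066 tilt 0.12
pos [0.5632 0.2164 0.1931] box [-0.3923  0.1156] shift now mm [ -1.3  -2.  105.6] after turn [ -1.2  -2.  105.6] F [-0.  -0.1 -0.5] w 0.0464
```

```bash
python3 -m creep '[[-0.0012,-0.002,0,0,0,-0.005,120],[0,0,0.03,0,0,0,120],[0,0,0.03,0,0,0,120],[0,0,0.015,0,0,0,120],[0,0,0.015,0,0,0,120],[0,0,0.008,0,0,0,120],[0,0,0.004,0,0,0,120],[0,0,0,0,0,0,120],[0,0,0,0,0,0,120],[0,0,0,0,0,0,120]]'
python3 - <<'E'
from h import *
go((.5623,.2185),.0875,-104.8)
p,d=vision.capture("wrist");cv2.imwrite("pics/w15.png",p[:,:,::-1])
p,d=vision.capture("side");cv2.imwrite("pics/s15.png",cv2.resize(p[200:320,200:330,::-1],(650,600)))
E
```

```text
clock: 17.7
position: [0.5643, 0.2207, 0.0927]
tcp_rot: [-3.115, 0.406, -0.003]
force: [0.7, -1.3, 0.5]
gripper_width: 0.0462
clk 17.70 head -104.85 turn -0.05deg=-0.0008 tilt 0.1
pos [0.5643 0.2207 0.0927] box [-0.3961  0.1177] shift now mm [-1.4  2.6  5.2] after turn [-1.4  2.6  5.2] F [ 0.7 -1.3  0.5] w 0.0462
```

View pics/w15.png

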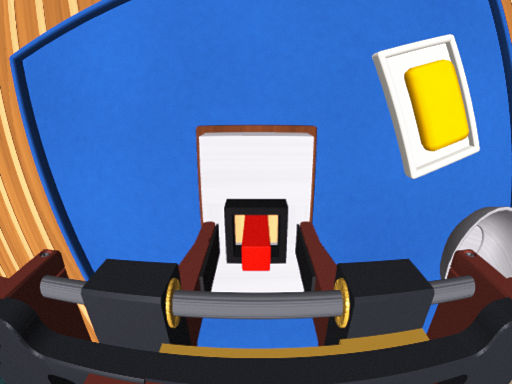

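View pics/s15.png

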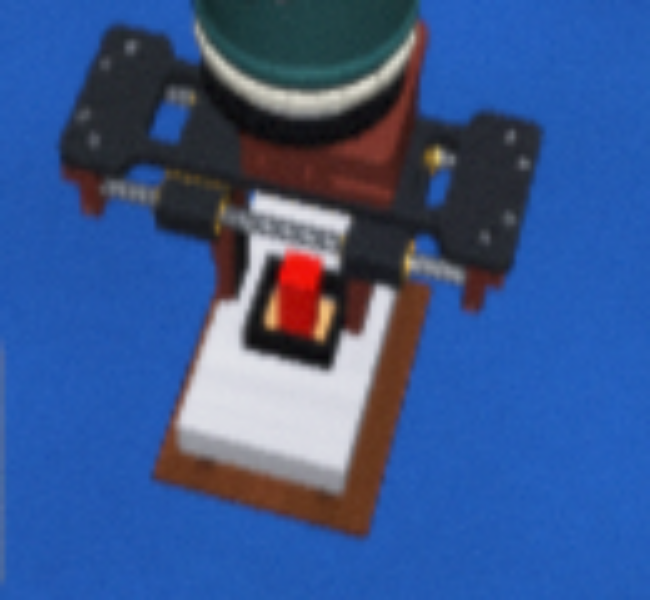

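The knob (256,245) stands between the fingers. I'll trim the position, go down 5 mm and close.

```bash
python3 -m creep '[[-0.0014,0.0026,0,0,0,0,120],[0,0,0.005,0,0,0,120],[0,0,0,0,0,0,120],[0,0,0,0,0,0,120]]'
python3 - <<'E'
from h import *
go((.5623,.2185),.0875,-104.8)
E
python3 -m creep '[[0,0,0,0,0,0,255],[0,0,0,0,0,0,255],[0,0,0,0,0,0,255],[0,0,0,0,0,0,255],[0,0,0,0,0,0,255],[0,0,0,0,0,0,255]]' 45
python3 - <<'E'
from h import *
go((.5623,.2185),.0875,-104.8)
E
```

```text
clock: 18.13
position: [0.561, 0.2184, 0.0863]
tcp_rot: [3.115, -0.406, -0.001]
force: [0.8, 0.7, 0.4]
gripper_width: 0.0465
clk 18.13 head -104.84 turn -0.04deg=-0.0007 tilt 0.05
pos [0.561  0.2184 0.0863] box [-0.3947  0.114 ] shift now mm [ 1.2 -0.5 -1.2] after turn [ 1.2 -0.5 -1.2] F [0.8 0.7 0.4] w 0.0465
clock: 18.63
position: [0.5618, 0.2185, 0.0867]
tcp_rot: [-3.115, 0.406, -0.001]
force: [0.5, -0.1, -1.5]
gripper_width: 0.0156
clk 18.63 head -104.84 turn -0.04deg=-0.0007 tilt 0.03
pos [0.5618 0.2185 0.0867] box [-0.3946  0.1148] shift now mm [ 0.5 -0.1 -0.8] after turn [ 0.5 -0.1 -0.8] F [ 0.5 -0.1 -1.5] w 0.0156
```

The knob is gripped at 15.6 mm. I'll lift.

```bash
python3 -m creep '[[0,0,-0.005,0,0,0,255],[0,0,-0.01,0,0,0,255],[0,0,-0.02,0,0,0,255],[0,0,-0.025,0,0,0,255],[0,0,-0.025,0,0,0,255],[0,0,-0.025,0,0,0,255],[0,0,-0.02,0,0,0,255],[0,0,-0.01,0,0,0,255],[0,0,0,0,0,0,255]]'
python3 - <<'E'
from h import *
go((.562,.2185),.4,-104.8)
p,d=vision.capture("side");np.savez("pics/side4.npz",p=p,d=d);cv2.imwrite("pics/s16.png",cv2.resize(p[170:320,180:340,::-1],(640,600)))
E
```

```text
clock: 19.38
position: [0.5628, 0.2189, 0.2297]
tcp_rot: [-3.113, 0.405, -0.007]
force: [0.5, -0.3, -4.2]
gripper_width: 0.0156
clk 19.38 head -104.83 turn -0.03deg=-0.0006 tilt 0.28
pos [0.5628 0.2189 0.2297] box [-0.3948  0.1158] shift now mm [ 1.000e-01  2.000e-01 -1.703e+02] after turn [ 1.000e-01  2.000e-01 -1.703e+02] F [ 0.5 -0.3 -4.2] w 0.0156
```

View pics/s16.png

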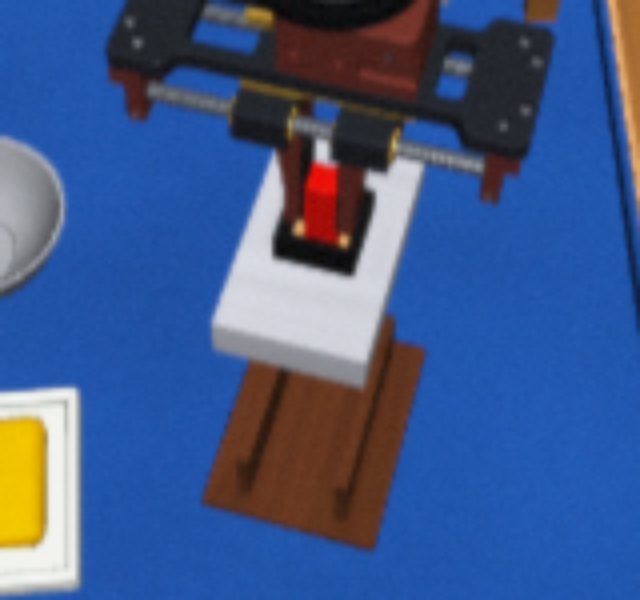

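Both lids are in hand (about 3–4 N) and hanging level. To see which end the flap is on, I'll raise them toward the side camera's height.

```bash
python3 -m creep '[[0,0,-0.015,0,0,0,255],[0,0,-0.03,0,0,0,255],[0,0,-0.035,0,0,0,255],[0,0,-0.035,0,0,0,255],[0,0,-0.035,0,0,0,255],[0,0,-0.035,0,0,0,255],[0,0,-0.035,0,0,0,255],[0,0,-0.035,0,0,0,255],[0,0,-0.035,0,0,0,255],[0,0,-0.03,0,0,0,255],[0,0,-0.02,0,0,0,255],[0,0,0,0,0,0,255]]'
python3 - <<'E'
from h import *
go((.562,.2185),.7,-104.8)
p,d=vision.capture("side");cv2.imwrite("pics/s17.png",p[:,:,::-1])
E
```

```text
clock: 20.43
position: [0.5624, 0.2188, 0.5694]
tcp_rot: [-3.114, 0.405, -0.007]
force: [-0.6, -0.7, -2.3]
gripper_width: 0.0155
clk 20.43 head -104.84 turn -0.04deg=-0.0006 tilt 0.27
pos [0.5624 0.2188 0.5694] box [-0.3947  0.1155] shift now mm [ 2.000e-01  1.000e-01 -1.306e+02] after turn [ 2.000e-01  1.000e-01 -1.306e+02] F [-0.6 -0.7 -2.3] w 0.0155
```

View pics/s17.png

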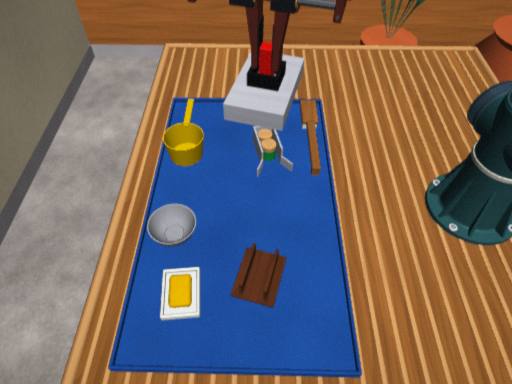

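The tubs are visible in the box at (266,135) and (269,152). The flap is hidden behind the skirt, so I'll tilt the lids gently, near end up, to see under that end.

```bash
python3 -m creep '[[0,0,-0.01,0.03,0,0,255],[0,0,-0.015,0.06,0,0,255],[0,0,-0.015,0.08,0,0,255],[0,0,-0.01,0.08,0,0,255],[0,0,0,0.08,0,0,255],[0,0,0,0.08,0,0,255],[0,0,0,0.06,0,0,255],[0,0,0,0.03,0,0,255],[0,0,0,0,0,0,255]]'
python3 - <<'E'
from h import *
go((.562,.2185),.7,-104.8)
p,d=vision.capture("side");np.savez("pics/side5.npz",p=p,d=d);cv2.imwrite("pics/s18.png",cv2.resize(p[0:180,180:360,::-1],(600,600),interpolation=cv2.INTER_CUBIC))
E
```

```text
clock: 21.23
position: [0.5599, 0.2136, 0.6118]
tcp_rot: [-2.622, 0.349, -0.078]
force: [-0.3, -0.5, -3.3]
gripper_width: 0.0156
clk 21.23 head -105.29 turn -0.49deg=-0.0085 tilt 28.57
pos [0.5599 0.2136 0.6118] box [-0.3902  0.1118] shift now mm [  0.  -46.9 -75. ] after turn [  0.4 -46.9 -75. ] F [-0.3 -0.5 -3.3] w 0.0156
```

View pics/s18.png

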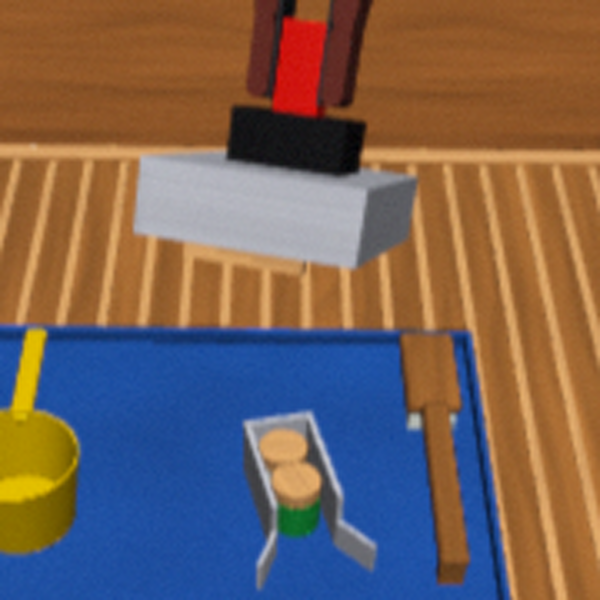

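The bamboo flap shows as a narrow strip at (190–305, 248–272) under the near (+y) end. So the lid's +x points to -105°, and a 28° turn matches the box. Next I'll measure the tubs from this clear view.

```bash
python3 - <<'E'
from h import *
z=np.load("pics/side5.npz");p=z["p"];W=cloud("side",p,z["d"]).reshape(-1,3);c=p.reshape(-1,3).astype(int)
B=np.c_[(W[:,:2]-C)@BX,(W[:,:2]-C)@BY]
m=(abs(B[:,0])<.055)&(abs(B[:,1])<.03)&(W[:,2]>.05)&(W[:,2]<.075)
wood=m&(c[:,0]-c[:,2]>40)
b=B[wood]
print(wood.sum())
from scipy.cluster.vq import kmeans2
ce,l=kmeans2(b,np.array([[-.018,0],[.026,0]]),minit="matrix");print(ce)
for i in(0,1):print((l==i).sum(),b[l==i].min(0),b[l==i].max(0),cv2.minEnclosingCircle((b[l==i]*1000).astype(np.float32)))
wall=m&(c.max(1)-c.min(1)<35)
print("walls",wall.sum(),cv2.minAreaRect((W[wall&(W[:,2]>.056)][:,:2]*1000).astype(np.float32)))
bb=B[wall&(W[:,2]>.056)];e=bb[bb[:,0]<-.02]
for x0 in(-.05,-.03,-.01,.01,.03):
  q=B[(abs(B[:,0]-x0)<.01)&(abs(B[:,1])<.04)&(W[:,2]>.058)&(c.max(1)-c.min(1)<35)];print(x0,q[q[:,1]<0][:,1].mean().round(4),q[q[:,1]>0][:,1].mean().round(4))
z=np.load("pics/top0.npz");p=z["p"];W=cloud("top",p,z["d"]).reshape(-1,3);c=p.reshape(-1,3).astype(int)
B=np.c_[(W[:,:2]-C)@BX,(W[:,:2]-C)@BY]
for x0 in(-.05,-.03,-.01,.01,.03):
  q=B[(abs(B[:,0]-x0)<.01)&(abs(B[:,1])<.04)&(W[:,2]>.058)&(c.max(1)-c.min(1)<35)];print("top",x0,q[q[:,1]<0][:,1].mean().round(4),q[q[:,1]>0][:,1].mean().round(4))
E
```

```text
274
[[-0.01934875  0.00163644]
 [ 0.02511246  0.00236312]]
145 [-0.038192   -0.01953421] [0.00262181 0.02230257] ((-17.370935440063477, 0.7513302564620972), 21.757671356201172)
129 [ 0.00338819 -0.01929512] [0.04618189 0.02240967] ((24.761634826660156, 2.76029372215271), 23.704906463623047)
walls 173 ((542.3968505859375, -192.645751953125), (59.61370849609375, 108.56847381591797), 13.387762069702148)
-0.05 -0.0278 0.0288
-0.03 -0.0268 0.0291
-0.01 -0.0271 0.0287
0.01 -0.0277 0.029
0.03 -0.027 0.0292
top -0.05 -0.0288 0.0281
top -0.03 -0.0288 0.0279
top -0.01 -0.0288 0.0281
top 0.01 -0.0284 0.0282
top 0.03 -0.0285 0.0284
```

Tubs sit at x ≈ -18 and +25 mm in the box, y ≈ 0–2 mm and upright, both within limits. I'll level the lids, turn 28.3°, and carry them.

```bash
python3 -m creep '[[0,0,0,-0.03,0,0,255],[0,0,0,-0.06,0,0,255],[0,0,0,-0.08,0,0,255],[0,0,0,-0.08,0,0,255],[0,0,0,-0.08,0,0,255],[0,0,0,-0.08,0,0,255],[0,0,0,-0.06,0,0,255],[0,0,0,-0.03,0,0,255],[0,0,0,0,0,0,255],[0,0,0,0,0,0,255]]'
python3 - <<'E'
from h import *
go(b2w(.0005,.0008),.25,-76.5)
E
```

```text
clock: 22.12
position: [0.5609, 0.2166, 0.6147]
tcp_rot: [3.115, -0.403, -0.003]
force: [-0.3, 0.4, -3.8]
gripper_width: 0.0161
clk 22.12 head -104.73 turn -28.23deg=-0.4927 tilt 0.13
pos [0.5609 0.2166 0.6147] box [-0.393   0.1135] shift now mm [ 87.6 399.7 364.9] after turn [-111.9  393.6  364.9] F [-0.3  0.4 -3.8] w 0.0161
```

```bash
python3 -m creep '[[0,0,0.015,0,0,-0.08,255],[0,0,0.03,0,0,-0.083,255],[0,0,0.03,0,0,-0.083,255],[0,0,0.03,0,0,-0.083,255],[0,0,0.03,0,0,-0.083,255],[0,0,0.03,0,0,-0.081,255],[-0.006,0.02,0.02,0,0,0,255],[-0.009,0.031,0.018,0,0,0,255],[-0.009,0.031,0.018,0,0,0,255],[-0.009,0.031,0.018,0,0,0,255],[-0.009,0.031,0.018,0,0,0,255],[-0.009,0.031,0.018,0,0,0,255]]'
python3 -m creep '[[-0.009,0.032,0.016,0,0,0,255],[-0.009,0.032,0.016,0,0,0,255],[-0.009,0.032,0.016,0,0,0,255],[-0.009,0.032,0.01,0,0,0,255],[-0.008,0.03,0.01,0,0,0,255],[-0.008,0.02,0.01,0,0,0,255],[-0.004,0.012,0,0,0,0,255],[0,0.006,0,0,0,0,255],[0,0,0,0,0,0,255],[0,0,0,0,0,0,255]]'
python3 - <<'E'
from h import *
go(b2w(.0005,.0008),.25,-76.5)
E
```

```text
clock: 23.12
position: [0.5506, 0.0314, 0.3406]
tcp_rot: [-3.12, -0.365, -0.001]
force: [0.5, -0.5, -4.4]
gripper_width: 0.0158
clock: 23.95
position: [0.543, -0.17, 0.2643]
tcp_rot: [-3.12, -0.366, -0.002]
force: [-0.2, 0.7, -3.3]
gripper_width: 0.0155
clk 23.95 head -76.62 turn -0.12deg=-0.0020 tilt 0.09
pos [ 0.543  -0.17    0.2643] box [-0.0212  0.0059] shift now mm [-5.  21.7 14.3] after turn [-5.1 21.7 14.3] F [-0.2  0.7 -3.3] w 0.0155
```

```bash
python3 -m creep '[[-0.003,0.01,0.02,0,0,-0.002,255],[-0.002,0.009,0.03,0,0,0,255],[0,0.0027,0.02,0,0,0,255],[0,0,0.014,0,0,0,255],[0,0,0,0,0,0,255],[0,0,0,0,0,0,255],[0,0,0,0,0,0,255]]'
python3 - <<'E'
from h import *
go(b2w(.0005,.0008),.14,-76.5)
s=monitor.state()
p,d=vision.capture("wrist");np.savez("pics/wrist6.npz",p=p,d=d,pos=s["position"],rot=s["tcp_rot"]);cv2.imwrite("pics/w19.png",p[:,:,::-1])
p,d=vision.capture("side");np.savez("pics/side6.npz",p=p,d=d);cv2.imwrite("pics/s19.png",cv2.resize(p[90:210,210:340,::-1],(650,600)))
go(b2w(.0005,.0008),.14,-76.5)
E
```

```text
clock: 24.53
position: [0.5438, -0.1922, 0.1809]
tcp_rot: [3.119, 0.372, 0.003]
force: [-0.1, 1.0, -3.3]
gripper_width: 0.016
clk 24.53 head -76.41 turn 0.09deg=0.0016 tilt 0.12
pos [ 0.5438 -0.1922  0.1809] box [0.0006 0.0014] shift now mm [-0.7 -0.1 40.9] after turn [-0.7 -0.1 40.9] F [-0.1  1.  -3.3] w 0.016
clk 24.63 head -76.43 turn 0.07deg=0.0011 tilt 0.17
pos [ 0.5439 -0.1928  0.1812] box [0.0011 0.0014] shift now mm [-0.7 -0.7 41.2] after turn [-0.7 -0.7 41.2] F [ 0.  -0.6 -3. ] w 0.0154
```

View pics/w19.png

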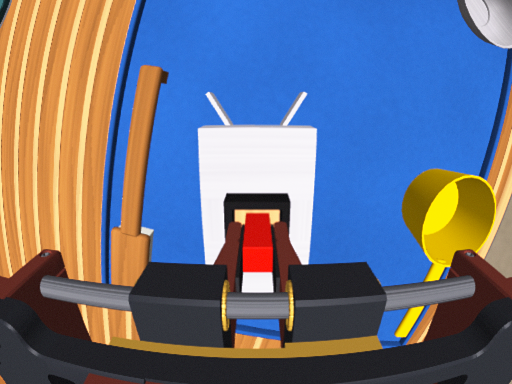

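View pics/s19.png

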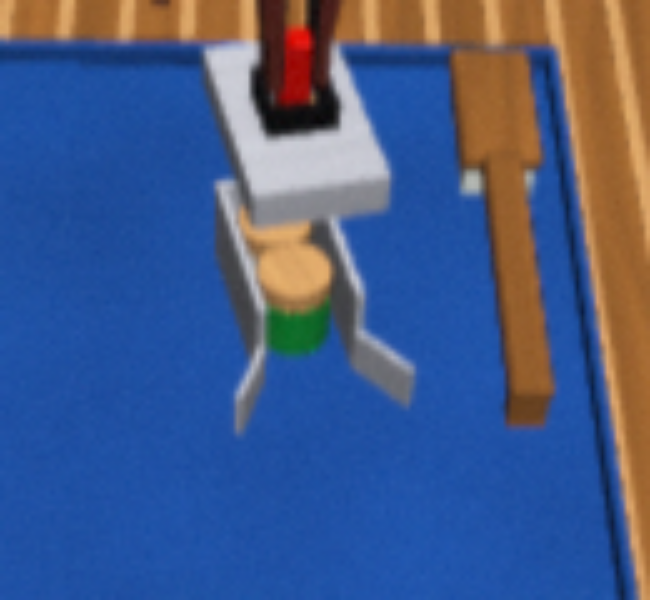

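The lids hang square over the box. The rail ends at (208,93) and (305,93) are centred on the lid edges at 198 and 317. I'll lower them gently.

```bash
python3 -m creep '[[0,0,0.01,0,0,0,255],[0,0,0.012,0,0,0,255],[0,0,0.012,0,0,0,255],[0,0,0.012,0,0,0,255],[0,0,0.01,0,0,0,255],[0,0,0.006,0,0,0,255],[0,0,0.004,0,0,0,255],[0,0,0,0,0,0,255],[0,0,0,0,0,0,255],[0,0,0,0,0,0,255]]'
python3 - <<'E'
from h import *
go(b2w(.0005,.001),.0947,-76.5)
E
```

```text
clock: 25.47
position: [0.5432, -0.1931, 0.114]
tcp_rot: [3.119, 0.37, 0.001]
force: [0.2, 0.9, -3.3]
gripper_width: 0.0155
clk 25.47 head -76.48 turn 0.02deg=0.0004 tilt 0.06
pos [ 0.5432 -0.1931  0.114 ] box [0.0013 0.0006] shift now mm [ 0.4 -0.8 19.3] after turn [ 0.4 -0.8 19.3] F [ 0.2  0.9 -3.3] w 0.0155
```

```bash
python3 -m creep '[[0.0004,-0.0008,0.003,0,0,0,255],[0,0,0.003,0,0,0,255],[0,0,0.003,0,0,0,255],[0,0,0.002,0,0,0,255],[0,0,0.002,0,0,0,255],[0,0,0,0,0,0,255],[0,0,0,0,0,0,255]]'
python3 - <<'E'
from h import *
go(b2w(.0005,.001),.0947,-76.5)
E
python3 -m creep '[[0,0,0.002,0,0,0,255],[0,0,0.002,0,0,0,255],[0,0,0.001,0,0,0,255],[0,0,0,0,0,0,255],[0,0,0,0,0,0,255]]'
python3 - <<'E'
from h import *
go(b2w(.0005,.001),.0947,-76.5)
E
```

```text
clock: 26.05
position: [0.5427, -0.192, 0.1003]
tcp_rot: [-3.12, -0.37, 0.001]
force: [-0.2, -0.2, -4.4]
gripper_width: 0.0157
clk 26.05 head -76.48 turn 0.02deg=0.0004 tilt 0.03
pos [ 0.5427 -0.192   0.1003] box [0.0001 0.0004] shift now mm [0.6 0.4 5.6] after turn [0.6 0.4 5.6] F [-0.2 -0.2 -4.4] w 0.0157
clock: 26.47
position: [0.5428, -0.192, 0.0954]
tcp_rot: [-3.12, -0.37, 0.0]
force: [-0.4, 0.4, -3.2]
gripper_width: 0.0159
clk 26.47 head -76.48 turn 0.02deg=0.0004 tilt 0.01
pos [ 0.5428 -0.192   0.0954] box [0.0001 0.0005] shift now mm [0.5 0.4 0.7] after turn [0.5 0.4 0.7] F [-0.4  0.4 -3.2] w 0.0159
```

```bash
python3 -m creep '[[0,0,0.0005,0,0,0,255],[0,0,0.0005,0,0,0,255],[0,0,0,0,0,0,255],[0,0,0,0,0,0,255]]'
python3 - <<'E'
from h import *
go(b2w(.0005,.001),.0947,-76.5)
E
python3 -m creep '[[0,0,0.0005,0,0,0,255],[0,0,0.0005,0,0,0,255],[0,0,0,0,0,0,255],[0,0,0,0,0,0,255]]'
python3 - <<'E'
from h import *
go(b2w(.0005,.001),.0947,-76.5)
E
```

```text
clock: 26.8
position: [0.543, -0.1921, 0.0947]
tcp_rot: [3.119, 0.37, 0.0]
force: [-0.5, 0.8, -0.1]
gripper_width: 0.0157
clk 26.80 head -76.48 turn 0.02deg=0.0004 tilt 0.03
pos [ 0.543  -0.1921  0.0947] box [0.0003 0.0007] shift now mm [0.3 0.2 0. ] after turn [0.3 0.2 0. ] F [-0.5  0.8 -0.1] w 0.0157
clock: 27.13
position: [0.543, -0.1921, 0.0947]
tcp_rot: [3.119, 0.37, 0.001]
force: [-3.1, 1.3, 8.5]
gripper_width: 0.0158
clk 27.13 head -76.47 turn 0.03deg=0.0005 tilt 0.04
pos [ 0.543  -0.1921  0.0947] box [0.0003 0.0007] shift now mm [ 0.3  0.2 -0. ] after turn [ 0.3  0.2 -0. ] F [-3.1  1.3  8.5] w 0.0158
```

Contact came at z = 94.7 mm, exactly the expected seated height. I'll ease the press, dwell, then let go.

```bash
python3 -m creep '[[0,0,-0.0009,0,0,0,255],[0,0,0,0,0,0,255],[0,0,0,0,0,0,255],[0,0,0,0,0,0,255],[0,0,0,0,0,0,180],[0,0,0,0,0,0,120],[0,0,0,0,0,0,120],[0,0,0,0,0,0,120],[0,0,0,0,0,0,120]]'
python3 - <<'E'
from h import *
go(b2w(.0005,.001),.0947,-76.5)
E
python3 -m creep '[[0,0,-0.005,0,0,0,60],[0,0,-0.01,0,0,0,30],[0,0,-0.02,0,0,0,0],[0,0,-0.03,0,0,0,0],[0,0.0,-0.03,0,0,0,0],[0,0.02,0,0,0,0,0],[0,0.03,0,0,0,0,0],[0,0.03,0,0,0,0,0],[0,0,0,0,0,0,0],[0,0,0,0,0,0,0],[0,0,0,0,0,0,0],[0,0,0,0,0,0,0]]'
python3 - <<'E'
from h import *
s=monitor.state();p,d=vision.capture("wrist");print(s["position"],monitor.state()["position"])
T,W=wcloud(d,s);Z=np.nan_to_num(W[...,2],nan=-1);cv2.imwrite("pics/w20.png",p[:,:,::-1])
p=p.astype(int)
r=(p[...,0]>150)&(p[...,1]<70)&(p[...,2]<70)&(Z>.112)&(Z<.13)
print("knob",W[r].mean(0),"box",w2b(W[r].mean(0)),"tool",(T[r].mean(0)*1e3).round(1))
w=(p.max(2)-p.min(2)<40)&(p.min(2)>110)&(Z>.066)&(Z<.08);w[330:]=0
print("lid z",np.median(Z[w]),cv2.minAreaRect(T[w][:,:2].astype(np.float32)*1000),cv2.minAreaRect(W[w][:,:2].astype(np.float32)*1000))
k=(p.max(2)<40)&(Z>.085)&(Z<.098);print("collar",k.sum(),np.median(Z[k]),cv2.minAreaRect(T[k][:,:2].astype(np.float32)*1000))
go(b2w(.0005,.001),.0947,-76.5)
p,d=vision.capture("side");cv2.imwrite("pics/s20.png",cv2.resize(p[90:210,210:340,::-1],(650,600)))
E
```

```text
clock: 27.88
position: [0.5429, -0.192, 0.0942]
tcp_rot: [3.12, 0.37, -0.0]
force: [0.1, -0.6, 0.8]
gripper_width: 0.0446
clk 27.88 head -76.48 turn 0.02deg=0.0004 tilt 0.01
pos [ 0.5429 -0.192   0.0942] box [0.0001 0.0006] shift now mm [ 0.4  0.4 -0.5] after turn [ 0.4  0.4 -0.5] F [ 0.1 -0.6  0.8] w 0.0446
clock: 28.88
position: [0.5611, -0.2686, 0.1895]
tcp_rot: [-3.119, -0.37, 0.001]
force: [-0.3, -0.3, 0.2]
gripper_width: 0.088
[ 0.56108019 -0.26863961  0.18949178] [ 0.56113794 -0.26854298  0.18947668]
knob [ 0.54288051 -0.19150707  0.11945469] box [-0.00034379  0.00067954] tool [  0.4 -79.2  70.1]
lid z 0.07256577536335382 ((103.17108154296875, -67.45175170898438), (297.4111633300781, 131.72775268554688), 7.933981895446777) ((645.5081787109375, -178.81564331054688), (297.41888427734375, 131.72943115234375), 5.611015796661377)
collar 101 0.09005228219498249 ((-0.05089759826660156, -80.51195526123047), (36.63443374633789, 33.78915023803711), 0.17324525117874146)
clk 28.93 head -76.43 turn 0.07deg=0.0012 tilt 0.05
pos [ 0.5611 -0.2685  0.1895] box [0.0788 0.0004] shift now mm [  0.7 -78.3  94.8] after turn [  0.6 -78.3  94.8] F [-0.3  0.8  0.7] w 0.0883
```

View pics/w20.png

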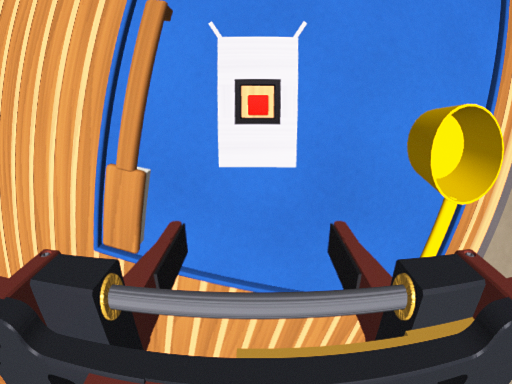

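View pics/s20.png

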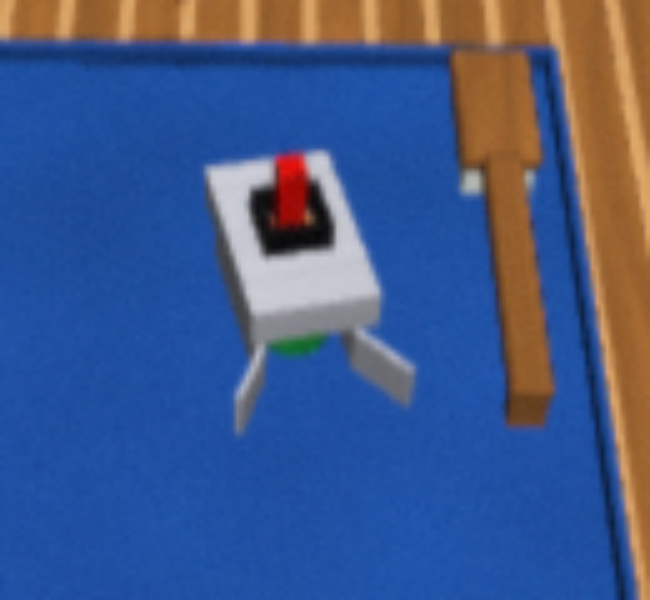

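The lids are seated: the knob top is at z = 119.5 mm (120 expected) and at box (-0.3, +0.7) mm. I'll locate the outer lid plate and collar more exactly.

```bash
python3 - <<'E'
from h import *
s=monitor.state();p,d=vision.capture("wrist")
T,W=wcloud(d,s);Z=np.nan_to_num(W[...,2],nan=-1);p=p.astype(int)
w=(p.max(2)-p.min(2)<40)&(p.min(2)>110)&(Z>.066)&(Z<.08);w[185:]=0;w[:,:210]=0;w[:,305:]=0;w[:30]=0
print("lid z",np.median(Z[w]),cv2.minAreaRect(T[w][:,:2].astype(np.float32)*1000))
sub=w&(np.arange(384)[:,None]>-1)
A=np.c_[W[w],np.ones(w.sum())];q=np.linalg.lstsq(A[:,[0,1,3]],A[:,2],rcond=None)[0];print("plate tilt",q[:2])
k=(p.max(2)<60)&(Z>.083)&(Z<.098);k[150:]=0;print("collar",k.sum(),np.median(Z[k]),cv2.minAreaRect(T[k][:,:2].astype(np.float32)*1000))
go(b2w(.0005,.001),.0947,-76.5)
E
```

```text
lid z 0.07256046156649586 ((-0.1147613525390625, -82.0779037475586), (74.30876922607422, 124.05072021484375), 0.05848720297217369)
plate tilt [ 0.00069198 -0.00058572]
collar 709 0.09051640695341608 ((-0.09049034118652344, -82.24017333984375), (38.15861511230469, 37.166622161865234), 0.13989707827568054)
clk 29.03 head -76.42 turn 0.08deg=0.0014 tilt 0.03
pos [ 0.5613 -0.2687  0.1895] box [0.079  0.0006] shift now mm [  0.5 -78.5  94.8] after turn [  0.4 -78.5  94.8] F [-1.2 -0.5  0.5] w 0.0878
```

The outer lid's centre is at tool (-0.1, -82.2) mm, plate top z 73 mm and collar top 90.5 mm, level. I'll move over it and go down around the collar.

```bash
python3 -m creep '[[0,-0.02,0,0,0,0,0],[0,-0.03,0,0,0,0,0],[0,-0.022,0,0,0,0,0],[0,-0.01,0,0,0,0,0],[0,0,0.02,0,0,0,0],[0,0,0.025,0,0,0,0],[0,0,0.025,0,0,0,0],[0,0,0.012,0,0,0,0],[0,0,0,0,0,0,0],[0,0,0,0,0,0,0],[0,0,0,0,0,0,0],[0,0,0,0,0,0,0]]'
python3 - <<'E'
from h import *
s=monitor.state()
print(R.from_rotvec(s["tcp_rot"]).as_matrix()[:,1])
h=R.from_rotvec(s["tcp_rot"]).as_matrix()[:2,1]
go(np.array([.5613,-.2687])-.0821*h,.0765,-76.5)
E
```

```text
clock: 30.03
position: [0.5435, -0.1906, 0.1087]
tcp_rot: [3.118, 0.37, 0.003]
force: [0.0, 1.1, -0.1]
gripper_width: 0.0874
[ 0.23387859 -0.97226421  0.00176171]
clk 30.03 head -76.47 turn 0.03deg=0.0004 tilt 0.15
pos [ 0.5435 -0.1906  0.1087] box [-0.001   0.0015] shift now mm [-1.  -2.1 32.2] after turn [-1.  -2.1 32.2] F [ 0.   1.1 -0.1] w 0.0874
```

```bash
python3 -m creep '[[-0.001,-0.002,0.01,0,0,0,0],[0,0,0.01,0,0,0,0],[0,0,0.006,0,0,0,0],[0,0,0.003,0,0,0,0],[0,0,0,0,0,0,0],[0,0,0,0,0,0,0],[0,0,0,0,0,0,0]]'
python3 - <<'E'
from h import *
go((.5421,-.1889),.0765,-76.5)
p,d=vision.capture("wrist");cv2.imwrite("pics/w21.png",p[:,:,::-1])
p,d=vision.capture("side");cv2.imwrite("pics/s21.png",cv2.resize(p[90:210,210:340,::-1],(650,600)))
go((.5421,-.1889),.0765,-76.5)
E
```

```text
clock: 30.62
position: [0.5411, -0.1884, 0.0784]
tcp_rot: [3.12, 0.37, 0.0]
force: [-0.5, -0.8, 0.2]
gripper_width: 0.088
clk 30.62 head -76.48 turn 0.02deg=0.0004 tilt 0.01
pos [ 0.5411 -0.1884  0.0784] box [-0.0037 -0.0003] shift now mm [0.8 0.7 1.9] after turn [0.8 0.7 1.9] F [-0.5 -0.8  0.2] w 0.088
clk 30.72 head -76.48 turn 0.02deg=0.0004 tilt 0.04
pos [ 0.5413 -0.1885  0.0787] box [-0.0036 -0.0002] shift now mm [0.7 0.6 2.2] after turn [0.7 0.6 2.2] F [-0.6  0.3 -0.3] w 0.0877
```

View pics/w21.png

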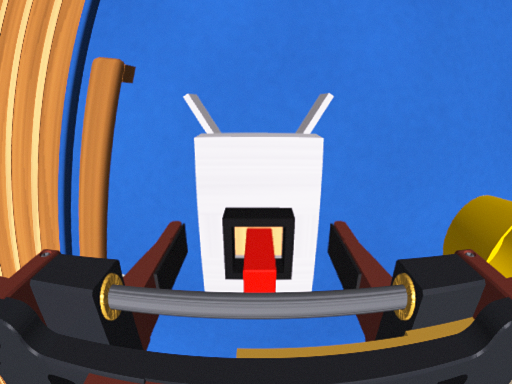

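View pics/s21.png

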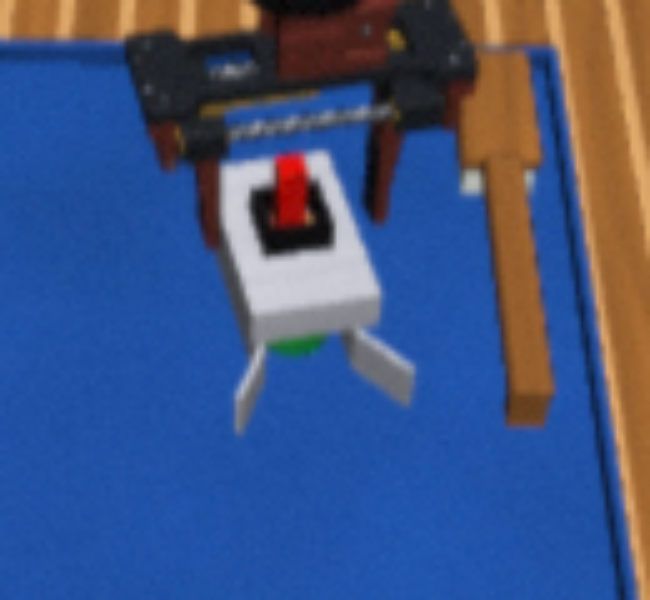

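The collar (258,245) lies centred between the open fingers. I'll trim and close on it.

```bash
python3 -m creep '[[0.0007,0.0005,0.002,0,0,0,0],[0,0,0,0,0,0,0],[0,0,0,0,0,0,60],[0,0,0,0,0,0,100],[0,0,0,0,0,0,125],[0,0,0,0,0,0,140],[0,0,0,0,0,0,160],[0,0,0,0,0,0,255],[0,0,0,0,0,0,255],[0,0,0,0,0,0,255],[0,0,0,0,0,0,255]]' 30
python3 - <<'E'
from h import *
go((.5421,-.1889),.0765,-76.5)
E
```

```text
clock: 31.63
position: [0.5418, -0.1887, 0.0764]
tcp_rot: [3.12, 0.37, -0.0]
force: [-0.1, -0.2, 0.2]
gripper_width: 0.0401
clk 31.63 head -76.48 turn 0.02deg=0.0004 tilt 0.01
pos [ 0.5418 -0.1887  0.0764] box [-0.0033  0.0003] shift now mm [ 0.3  0.3 -0.1] after turn [ 0.3  0.3 -0.1] F [-0.1 -0.2  0.2] w 0.0401
```

Gripped at 40.1 mm. The outer lid lies about 3 mm toward the front of its play, so I'll centre it slightly as it starts to rise, then go straight up.

```bash
python3 -m creep '[[0,0,-0.001,0,0,0,255],[0,0.001,0,0,0,0,255],[0,0.001,0,0,0,0,255],[0,0,-0.003,0,0,0,255],[0,0,-0.004,0,0,0,255],[0,0,-0.005,0,0,0,255],[0,0,-0.005,0,0,0,255],[0,0,0,0,0,0,255],[0,0,0,0,0,0,255]]'
python3 - <<'E'
from h import *
go((.5421,-.1905),.17,-76.5)
p,d=vision.capture("side");cv2.imwrite("pics/s22.png",cv2.resize(p[90:210,210:340,::-1],(650,600)))
E
```

```text
clock: 32.38
position: [0.5427, -0.1908, 0.095]
tcp_rot: [3.119, 0.37, 0.002]
force: [-0.5, -0.5, -1.4]
gripper_width: 0.0399
clk 32.38 head -76.48 turn 0.02deg=0.0004 tilt 0.07
pos [ 0.5427 -0.1908  0.095 ] box [-0.0011  0.0006] shift now mm [ -0.4  -0.4 -75. ] after turn [ -0.4  -0.4 -75. ] F [-0.5 -0.5 -1.4] w 0.0399
```

View pics/s22.png

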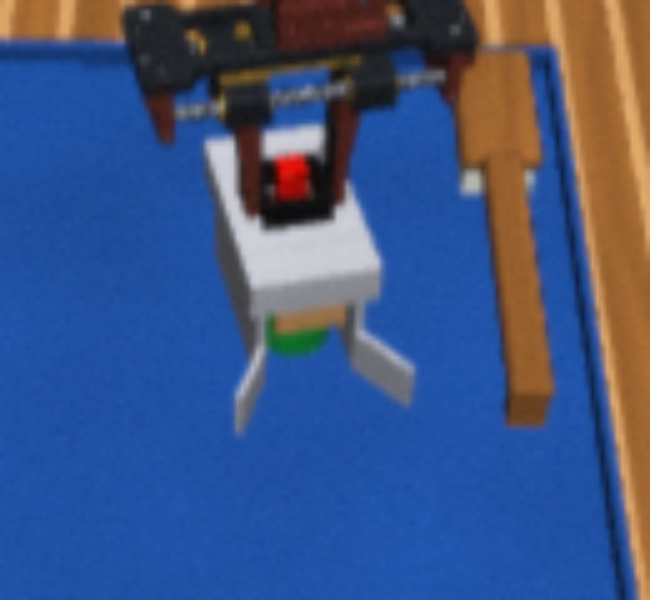

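The outer lid rises alone: force is 1.4 N, its own weight, and the inner lid's flap stays at (310,320). I'll keep going straight up.

```bash
python3 -m creep '[[0,0,-0.005,0,0,0,255],[0,0,-0.008,0,0,0,255],[0,0,-0.01,0,0,0,255],[0,0,-0.01,0,0,0,255],[0,0,-0.01,0,0,0,255],[0,0,-0.01,0,0,0,255],[0,0,-0.01,0,0,0,255],[0,0,-0.01,0,0,0,255],[0,0,-0.008,0,0,0,255],[0,0,-0.005,0,0,0,255],[0,0,-0.002,0,0,0,255],[0,0,0,0,0,0,255]]'
python3 -m creep '[[0,0,0,0,0,0,255],[0,0,0,0,0,0,255],[0,0,0,0,0,0,255],[0,0,0,0,0,0,255]]'
python3 - <<'E'
from h import *
go((.5421,-.1905),.18,-76.5)
p,d=vision.capture("side");np.savez("pics/side9.npz",p=p,d=d);cv2.imwrite("pics/s23.png",cv2.resize(p[60:210,200:350,::-1],(600,600)))
p,d=vision.capture("wrist");cv2.imwrite("pics/w23.png",p[:,:,::-1])
z=np.load("pics/side9.npz");p=z["p"];W=cloud("side",p,z["d"]).reshape(-1,3);c=p.reshape(-1,3).astype(int)
B=np.c_[(W[:,:2]-C)@BX,(W[:,:2]-C)@BY]
k=(abs(B)<.07).all(1)
wood=k&(c[:,0]-c[:,2]>40)&(c[:,1]>90)&(W[:,2]>.055)&(W[:,2]<.09);print("inner",wood.sum(),np.percentile(W[wood][:,2],[5,50,95]) if wood.any() else None)
if wood.any():print(B[wood].min(0),B[wood].max(0))
pl=k&(c.max(1)-c.min(1)<40)&(c.min(1)>90)&(W[:,2]>.15)&(W[:,2]<.2);print("outer plate",pl.sum(),np.median(W[pl][:,2]),cv2.minAreaRect((B[pl]*1000).astype(np.float32)))
A=np.c_[W[pl][:,:2],np.ones(pl.sum())];print(np.linalg.lstsq(A,W[pl][:,2],rcond=None)[0])
go((.5421,-.1905),.18,-76.5)
E
```

```text
clock: 33.43
position: [0.5425, -0.1907, 0.1829]
tcp_rot: [3.119, 0.37, 0.001]
force: [-0.0, -0.5, -1.5]
gripper_width: 0.0397
clock: 33.77
position: [0.5419, -0.1905, 0.1818]
tcp_rot: [-3.119, -0.37, 0.001]
force: [-0.0, 0.6, -3.0]
gripper_width: 0.0399
clk 33.77 head -76.48 turn 0.02deg=0.0004 tilt 0.06
pos [ 0.5419 -0.1905  0.1818] box [-0.0016  0.    ] shift now mm [0.1 0.  1.8] after turn [0.1 0.  1.8] F [-0.   0.6 -3. ] w 0.0399
inner 480 [0.06177941 0.06988776 0.07247313]
[-0.05465677 -0.03003779] [0.05660307 0.03174924]
outer plate 689 0.17897033322384126 ((-1.2347679138183594, 0.3116264343261719), (127.14724731445312, 74.1326904296875), 0.7804965972900391)
[ 0.00548303 -0.08176149  0.16004727]
clk 33.87 head -76.48 turn 0.02deg=0.0003 tilt 0.03
pos [ 0.5421 -0.1906  0.182 ] box [-0.0015  0.0001] shift now mm [ 0. -0.  2.] after turn [ 0. -0.  2.] F [-0.3  0.2 -2. ] w 0.0399
```

View pics/s23.png

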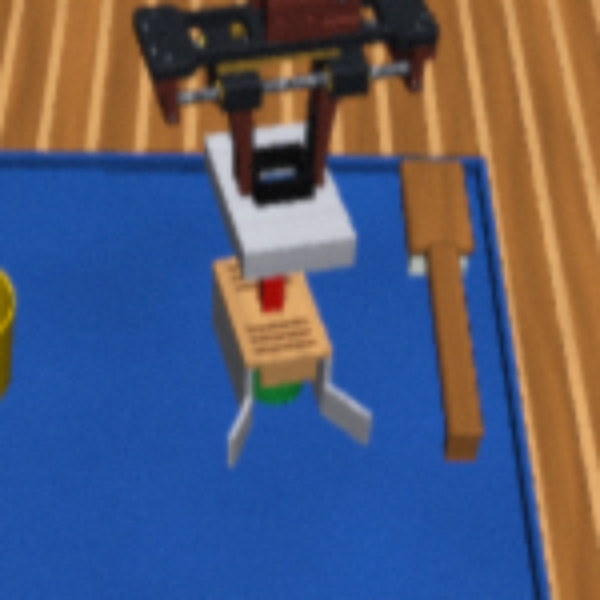

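View pics/w23.png

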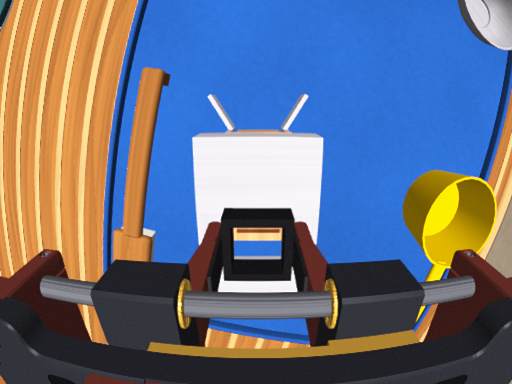

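Final checks: the inner lid is seated, with plate top at z ≈ 70 mm (69 expected) and its centre within about 1 mm of the box's. The outer lid is held level, its plate about 170 mm above the box foot and its skirt about 35 mm clear of the knob. The green tub and the flap show at the front, and the bystanders are where they were.

```bash
python3 - <<'E'
from bench import job
print(job.hand_in())
E
```

```text
the job is handed in; nothing more can be done
None
```

I completed the whole sequence and handed the job in at about 34 s of the 72 s. It reported no verdict.

**What I did:** I pushed white, then green, into the box in single file. I carried the nested lids by the knob and lowered them until they touched down at the expected height. Then I let go, took the collar and lifted the outer lid straight up about 105 mm. It is held still in the air.

**Last checks:**

| Item | Measured |
|---|---|
| Tubs in the box (measured before the lid went on) | x about -18 and +25 mm, y about 0 to 2 mm, upright |
| Inner lid | within about 1 mm of the box centre, plate top at z 70 mm (69 expected), flap at the open end |
| Outer lid | plate about 170 mm above the box foot, grip 39.9 mm, tool tilt 0.03° |
| Load in the hand | about 2 N, roughly the lid's own weight |
| Bystanders | look unmoved in the pictures; not measured |

**What disagreed or went wrong:**
- The box's middle line differed by 1 to 2 mm between the side, top and wrist cameras, within the lid's 4 mm play.
- A plane fitted to the outer lid's plate from the side camera gave a slope of about 0.08 rad. It probably includes skirt pixels, and it is still under the 0.2 rad limit.
- I made one sideways shift the wrong way while turning around the white tub. It read about 2.5 N, and I corrected it at once without disturbing the tub.

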